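# Put the jeweller's bench things into their own holders

## Robot

A 7-joint arm with a two-finger parallel gripper is mounted at the origin on a cart in front of the work surface, level with it; the furniture and walls round the work are solid. World frame = base frame: x ahead of the robot, y to its left, z up, the work surface at z = 0. Lengths are in mm, angles in rad, forces in N, time in s.
With the tool pointing down it reaches from about 400 to 875 mm from the base axis. Payload 4.4 kg.
Tool frame: the origin (TCP) lies on the centre line of the jaws, within the pads' length; the fingertips stand 14 mm ahead of it and the grasp point (between the pads) lies 5 mm behind it; z points along the fingers, x is the direction in which the jaws open and shut, and the axes are right-handed (so a half turn about z gives the same grasp; the last joint's range is limited). The gripper opens to 85 mm and grips with 20 to 120 N. Pads are 22 mm wide; open, the fingers measure 114 mm over their backs; the gripper's body (76 mm by 85 mm) begins 54 mm behind the grasp point. The pads swing forward as they close: fully open they stand 13 mm farther back than shut.
Start: joints at [1.213, 0.628, 0.038, 1.517, -0.027, 0.996, -0.02], TCP at [187.017, -622.529, 245.313] pointing down, gripper open.
Joint ranges: [-3.06, 3.06], [-0.37, 2.12], [-1.25, 1.32], [0.18, 2.47], [-1.1, 4.24], [0.23, 1.98], [-2.94, 2.94]. Speed limits (rad/s): [2.57, 2.57, 3.14, 3.14, 3.14, 3.14, 3.14].

## Interface

Orientations are given as [roll, pitch, yaw] about the fixed x, y, z axes, in that order (R = Rz(yaw) Ry(pitch) Rx(roll)).
In Python, from cell import ctrl gives the robot as it stands.
- The arm moves only by the tool send_rows, never from a script. Its argument "commands" is a list of rows, each a list of 5 numbers: the finger opening in mm, from 0 to 85.4, then the shift along the tool's x, y, z in mm, then the turn about the tool's z in degrees. In form: [[grip, x, y, z, roll], ...]. A call has 1 to 5 rows; each row is the pose to reach, as a shift and turn from the pose measured when the call began, along the tool's axes at that moment; what a row does not reach only later rows make up. A row lasts 1/10 s, in which the tool goes at most 50 mm and 8.59 degrees, less where a joint would pass 70% of its speed; a pose out of reach is approached as far as the arm can. A call with a gripper value outside its range is refused whole. The fingers move at their own pace and stop on an object; the grip force is fixed at half the most. Time passes only in rows, so rows that repeat a pose let the fingers close. It gives the time, the measured TCP pose, the force and the opening at its end, in the units of the state.
- ctrl.read_state(): the state, without advancing time (a new reading comes with each control period).
- ctrl.get_image(name): name is "scene" or "top" or "wrist"; returns the picture (384x512x3 uint8, red, green, blue); there is no depth.
- ctrl.camera_params(name): a dict with "fx", "fy", "cx", "cy" (pixels), "cam_to_world" (4x4, takes a point from camera to world coordinates). Camera axes: x right, y down, z forward; pixel columns grow to the right and rows downward; lengths in mm; the calibration is good to about 2 mm. A picture is of the moment at which its call begins: read the wrist's pose just before it. camera_params takes no time and is no camera call; for the wrist camera it gives the pose at the moment of the call.
- ctrl.finish_job(): hands the job in, once; it reports no verdict.
The state is a dict: "clock": time; "qpos": joint angles; "qd": joint speeds; "tau": joint torques, N m; "eef_pos": TCP position; "tool_rot": TCP orientation; "force": force on the tool from outside, world axes, zero at the start; "torque": the same for the moment, N m; "width": finger opening in mm.
Only numpy, scipy, OpenCV 4.12 (cv2) and the standard library are available. Lean on these libraries where they do the work, as an engineer would, in place of code of your own. Each camera call takes 0.05 s, during which the arm holds its last target.

## Task

Tidy the bench: put the glue bottle upright in the small round tray, the round tin flat in the large round tray and the wooden ring clamp lengthwise flat in the long tray, each fully down on the tray's floor inside its rim. Lay the drum spindle in the slotted stand so that both ends of its axle rest on the bottoms of their slots. Let go of everything.

Things in the scene. Friction and masses are not known exactly. Their poses are not given: they have to be found in the camera images.
- bottle: small white squeeze bottle with a pointed nozzle, standing upright: round body 26 mm in diameter and 30 mm tall, nozzle tip at 56 mm. Grasp the round body. Origin: centre of its underside, z up.
- tin: closed round grey-white tin, 58 mm in diameter, 24 mm tall, lying flat. Origin: centre of its underside, z up.
- clamp: wooden ring clamp: a bar of light brown wood with a metal band, 120 mm long (its y axis), 34 mm wide (x), 20 mm tall, lying flat. Grasp it across its width. Origin: centre of its underside, z up.
- spindle: sanding drum spindle lying on the worktop: steel axle 8 mm thick, 124 mm long along its x axis; round its middle a black rubber drum 28 mm in diameter, 40 mm long, with a steel hexagon nut (36 mm across flats, 8 mm thick) at each end of the drum, on whose flats it rests. Grasp the drum across. Origin: on the axle, in its middle, 18 mm above the worktop at the start.
- bottle_tray: small round dark wooden tray, fixed: 52 mm outside, 42 mm inside, floor 3 mm and rim 7 mm above the worktop. Origin: centre of its underside. For the bottle.
- tin_tray: large round dark wooden tray, fixed: 84 mm outside, 74 mm inside, floor 3 mm and rim 7 mm above the worktop. Origin: centre of its underside. For the tin.
- clamp_tray: long rectangular dark wooden tray, fixed: 146 x 60 mm outside, 136 mm long (its y axis) by 50 mm wide (x) inside, floor 3 mm and rim 7 mm above the worktop. Origin: centre of its underside. For the ring clamp, either end first.
- stand: dark wooden stand, fixed: base 104 (x) x 56 x 8 mm, two upright plates 8 mm thick and 68 mm tall, their middles 42 mm either side of the origin along x. In each a slot, open at the top: 11 mm wide, floor 36 mm above the worktop, flaring above 50 mm to 33 mm at the top. The axle lies along x (either way round), drum and nuts between the plates, its centre then 40 mm up. Origin: its underside centre.
Mind the look-alikes: they are no part of the job. Leave any orange or pink look-alike of the bottle_tray alone.

How it is judged:
By the outcome, as a careful person would: the job done as asked, in the order asked, and still so for the second after the job is handed in, with the robot touching nothing.
It also fails if it takes over 112 s, if anything falls off the work surface, if the arm or the gripper's body presses on something with over 40 N, if the wrist force passes 120 N, or if a joint passes its speed limit or range.

## Working session

There is one attempt and no reset: what is moved stays moved. The work goes in short steps, Python scripts to look and compute and a tool call to move; the robot and the scene stay as the last step left them, time stands still between calls to the robot, and variables do not carry over. Pictures are saved under pics/ and viewed, and the job is handed in when it is done.

Besides the shell and the picture viewer there is one more tool, called after "Call:" in YAML: its name, and indented under it one key for each argument. send_rows: Moves the arm, as the interface text tells. Its arguments: {"type":"object","properties":{"commands":{"type":"array"}},"required":["commands"]}

```bash
ls; mkdir -p pics; python3 - <<'E'
from cell import ctrl
import cv2
s=ctrl.read_state();print(s)
for n in ("scene","top","wrist"):
    p=ctrl.camera_params(n);print(n,p)
    im=ctrl.get_image(n);cv2.imwrite(f"pics/{n}0.png",im[:,:,::-1])
E
```

```text
pics
{'clock': 0.0, 'qpos': array([ 1.2132229 ,  0.62932079,  0.03849835,  1.51834475, -0.02700912,
        0.99633062, -0.02004027]), 'qd': array([ 0.00051584,  0.00111031, -0.00121679, -0.00036166,  0.00010543,
       -0.00133101, -0.00048438]), 'tau': array([-4.70486975e-04, -5.63395357e+01,  1.22581970e+00, -1.93438393e+01,
        1.09448246e-02,  1.04352835e-02,  1.74443022e-05]), 'eef_pos': array([ 186.80216909, -621.95911647,  244.41397209]), 'tool_rot': array([ 3.14154378e+00,  1.88337105e-03, -1.27911327e+00]), 'force': array([ 0.40199326, -0.18959333, -0.68737612]), 'torque': array([ 0.00510917, -0.06038891, -0.01401808]), 'width': 85.29955944497257}
scene {'fx': 404.69933586338226, 'fy': 404.69933586338226, 'cx': 255.46249290457166, 'cy': 186.48810453268015, 'cam_to_world': array([[-8.02668461e-01, -2.50311201e-01,  5.41357224e-01,
        -6.44153476e+00],
       [-5.96399601e-01,  3.28400026e-01, -7.32434938e-01,
         8.69107041e+02],
       [ 5.55494224e-03, -9.10767657e-01, -4.12881844e-01,
         5.14747210e+02],
       [ 0.00000000e+00,  0.00000000e+00,  0.000
[... 270 characters left out ...]
, -1.09519564e-01,  4.81983602e-02,
        -8.22357918e+00],
       [ 1.45769790e-03, -4.13847241e-01, -9.10345174e-01,
         1.11503637e+03],
       [ 0.00000000e+00,  0.00000000e+00,  0.00000000e+00,
         1.00000000e+00]])}
wrist {'fx': 336.1572807136311, 'fy': 336.1572807136311, 'cx': 260.00170651426805, 'cy': 193.94354108300138, 'cam_to_world': array([[ 2.86957515e-01, -9.23134632e-01, -2.55886372e-01,
         2.51992134e+02],
       [-9.57942152e-01, -2.76945419e-01, -7.51536368e-02,
        -6.01595410e+02],
       [-1.48963355e-03,  2.66690242e-01, -9.63781145e-01,
         3.73350168e+02],
       [ 0.00000000e+00,  0.00000000e+00,  0.00000000e+00,
         1.00000000e+00]])}
```

View pics/scene0.png

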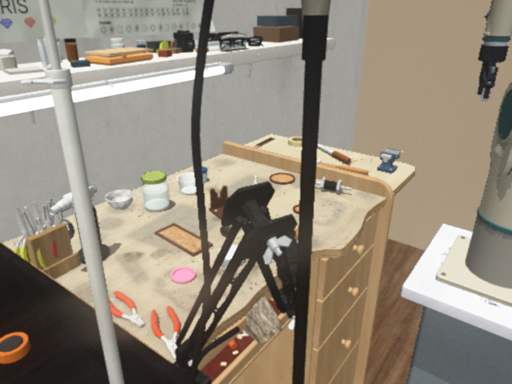

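View pics/top0.png

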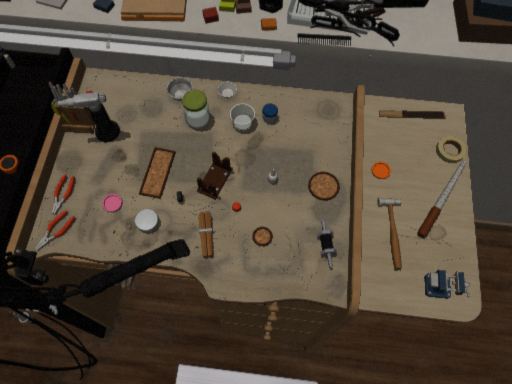

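View pics/wrist0.png

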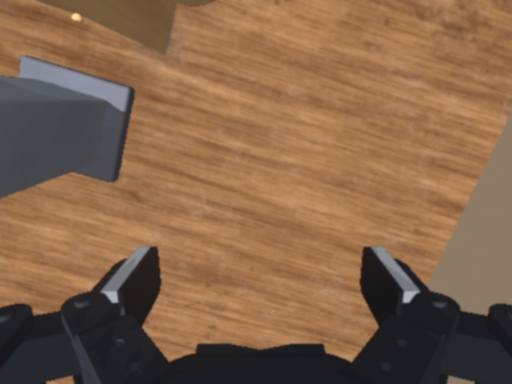

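```bash
cat > h.py <<'E'
import numpy as np, cv2
from cell import ctrl
def ray(p,u,v,z):
    T=np.array(p["cam_to_world"]);d=T[:3,:3]@np.array([(u-p["cx"])/p["fx"],(v-p["cy"])/p["fy"],1.0]);o=T[:3,3]
    return o+d*(z-o[2])/d[2]
def proj(p,X):
    T=np.array(p["cam_to_world"]);c=T[:3,:3].T@(np.array(X,float)-T[:3,3])
    return np.array([p["fx"]*c[0]/c[2]+p["cx"],p["fy"]*c[1]/c[2]+p["cy"]])
def tool(yaw): # tool down: columns x,y,z
    return None
E
python3 - <<'E'
from h import *
im=cv2.imread("pics/top0.png")
a=im[130:290,90:360]
cv2.imwrite("pics/top0z.png",cv2.resize(a,None,fx=2.96,fy=2.96,interpolation=cv2.INTER_CUBIC))
p=ctrl.camera_params("top")
for n,u,v,z in [("bottle",272,177,15),("btray",262,237,5),("tin",147,221,12),("tintray",324,186,5),("clamp",206,235,10),("ctray",158,172,5),("stand",214,175,36),("spindle",326,245,18),("red",237,207,0),("blk",180,197,10),("lamp tip",180,250,0),("wall",357,200,0)]:
    print(n,ray(p,u,v,z).round())
E
```

```text
bottle [643.  -6.  15.]
btray [475.   3.   5.]
tin [480. 301.  12.]
tintray [ 638. -147.    5.]
clamp [461. 144.  10.]
ctray [626. 303.   5.]
stand [620. 146.  36.]
spindle [ 468. -159.   18.]
red [551.  77.   0.]
blk [558. 229.  10.]
lamp tip [417. 205.   0.]
wall [ 610. -237.    0.]
```

View pics/top0z.png

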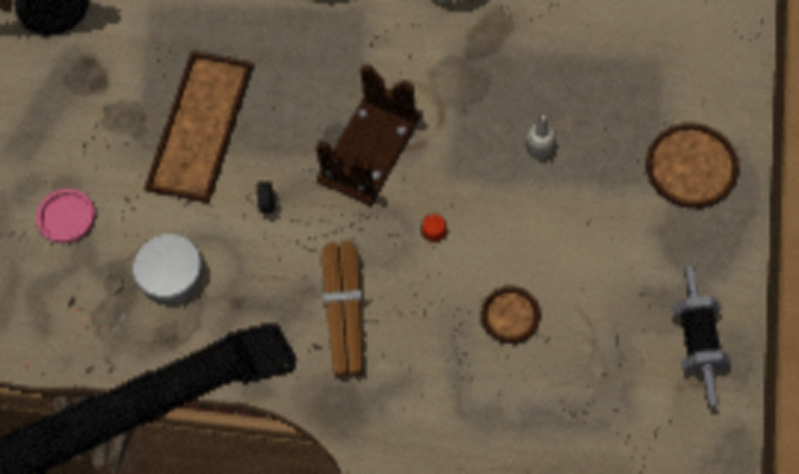

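```bash
python3 - <<'E'
from h import *
im=cv2.imread("pics/scene0.png")
a=im[120:384,90:420]
cv2.imwrite("pics/scene0z.png",cv2.resize(a,None,fx=2.25,fy=2.25,interpolation=cv2.INTER_CUBIC))
a=cv2.imread("pics/top0.png")[190:384,0:260]
cv2.imwrite("pics/top0l.png",cv2.resize(a,None,fx=3,fy=3,interpolation=cv2.INTER_CUBIC))
ps=ctrl.camera_params("scene");pt=ctrl.camera_params("top")
for n,X in [("bottle",[643,-6,0]),("btray",[475,3,5]),("tin",[480,301,12]),("clamp",[461,144,10]),("spindle",[468,-159,18]),("stand",[620,146,36])]:
    print(n,proj(ps,X).round())
# epipolar: top tip ray sampled
for uv in [(185,248),(20,262)]:
  for z in range(0,900,100):
    X=ray(pt,*uv,z);print(uv,z,X.round(),proj(ps,X).round())
E
```

```text
bottle [255. 193.]
btray [302. 208.]
tin [231. 255.]
clamp [278. 229.]
spindle [332. 185.]
stand [227. 202.]
(185, 248) 0 [424. 193.   0.] [279. 246.]
(185, 248) 100 [393. 175. 100.] [296. 209.]
(185, 248) 200 [363. 157. 200.] [316. 168.]
(185, 248) 300 [332. 139. 300.] [337. 122.]
(185, 248) 400 [302. 121. 400.] [361.  71.]
(185, 248) 500 [271. 103. 500.] [387.  13.]
(185, 248) 600 [241.  85. 600.] [418. -52.]
(185, 248) 700 [210.  67. 700.] [ 452. -127.]
(185, 248) 800 [180.  49. 800.] [ 492. -213.]
(20, 262) 0 [338. 596.   0.] [177. 384.]
(20, 262) 100 [315. 542. 100.] [210. 318.]
(20, 262) 200 [292. 488. 200.] [245. 248.]
(20, 262) 300 [270. 434. 300.] [282. 174.]
(20, 262) 400 [247. 379. 400.] [321.  97.]
(20, 262) 500 [224. 325. 500.] [362.  16.]
(20, 262) 600 [201. 271. 600.] [405. -70.]
(20, 262) 700 [179. 217. 700.] [ 450. -160.]
(20, 262) 800 [156. 163. 800.] [ 498. -255.]
```

View pics/scene0z.png

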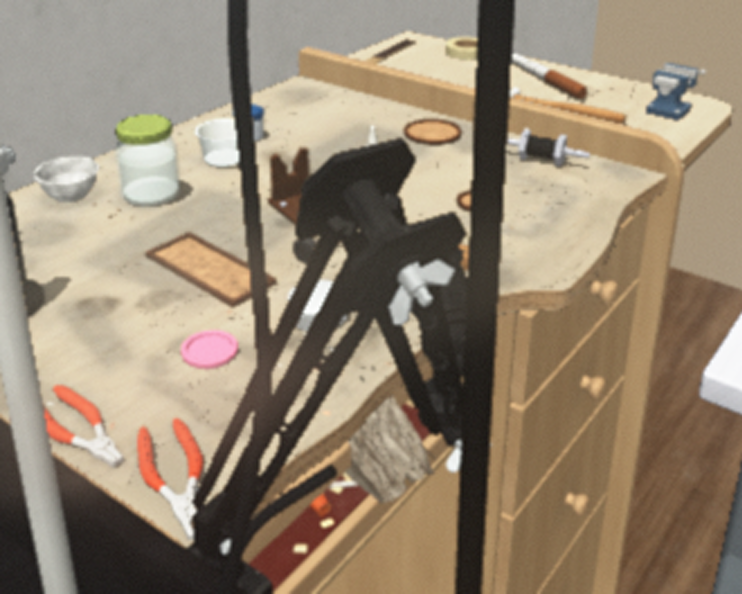

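View pics/top0l.png

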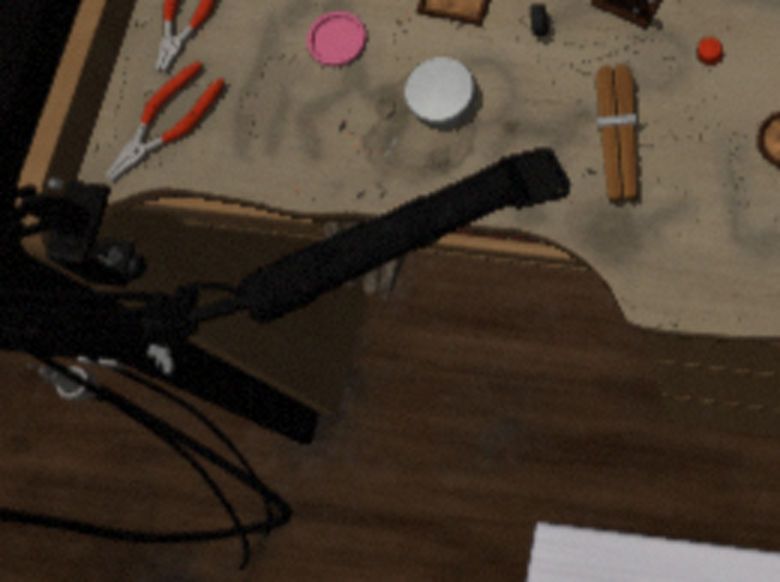

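```bash
python3 - <<'E'
from h import *
ps=ctrl.camera_params("scene");pt=ctrl.camera_params("top")
def tri(us,ut):
    A=[];b=[]
    L=[]
    for p,uv in((ps,us),(pt,ut)):
        T=p["cam_to_world"];d=T[:3,:3]@np.array([(uv[0]-p["cx"])/p["fx"],(uv[1]-p["cy"])/p["fy"],1]);d/=np.linalg.norm(d);L.append((T[:3,3],d))
    M=sum(np.eye(3)-np.outer(d,d) for o,d in L);v=sum((np.eye(3)-np.outer(d,d))@o for o,d in L)
    X=np.linalg.solve(M,v);return X.round(),[proj(ps,X).round(),proj(pt,X).round()]
print("wingnut",tri((272,247),(53,308)))
for uv in [(317,30),(313,100),(310,200),(306,300),(304,380),(247,205),(272,240),(265,188),(190,370),(272,247),(200,200)]:
  T=ps["cam_to_world"];d=T[:3,:3]@np.array([(uv[0]-ps["cx"])/ps["fx"],(uv[1]-ps["cy"])/ps["fy"],1])
  print(uv,[(k,(T[:3,3]+d*k).round().astype(int).tolist(),proj(pt,T[:3,3]+d*k).round().astype(int).tolist()) for k in (200,300,400,500,600,700,800)])
E
```

```text
wingnut (array([248., 424., 170.]), [array([295., 256.]), array([ 49., 290.])])
(317, 30) [(200, [97, 679, 503], [-277, 324]), (300, [148, 584, 497], [-184, 295]), (400, [200, 489, 491], [-97, 267]), (500, [252, 394, 485], [-15, 241]), (600, [303, 299, 479], [61, 217]), (700, [355, 204, 473], [132, 194]), (800, [406, 109, 467], [199, 173])]
(313, 100) [(200, [90, 692, 471], [-265, 332]), (300, [138, 603, 450], [-172, 308]), (400, [186, 514, 428], [-88, 285]), (500, [234, 425, 406], [-13, 265]), (600, [282, 337, 384], [56, 247]), (700, [330, 248, 363], [119, 231]), (800, [378, 159, 341], [176, 216])]
(310, 200) [(200, [79, 709, 426], [-249, 343]), (300, [121, 629, 382], [-157, 325]), (400, [163, 548, 338], [-77, 309]), (500, [206, 468, 293], [-9, 295]), (600, [248, 388, 249], [52, 283]), (700, [291, 308, 205], [105, 272]), (800, [333, 228, 161], [152, 263])]
(306, 300) [(200, [68, 726, 381], [-234, 353]), (300, [105, 655, 314], [-144, 339]), (400, [142, 583, 248], [-69, 328]), (500, [179, 512, 181], [-6, 318]), (600, [216, 440, 114], [48, 310]), (700, [253, 369, 47], [94, 303]), (800,
[... 1167 characters left out ...]
00, [217, 674, 184], [-77, 289]), (500, [272, 626, 101], [-23, 276]), (600, [328, 577, 19], [23, 265]), (700, [384, 528, -64], [61, 255]), (800, [440, 479, -147], [94, 247])]
(272, 247) [(200, [88, 728, 405], [-243, 337]), (300, [135, 657, 350], [-153, 317]), (400, [182, 586, 295], [-78, 300]), (500, [229, 515, 240], [-14, 286]), (600, [276, 444, 185], [41, 274]), (700, [323, 374, 131], [89, 263]), (800, [370, 303, 76], [131, 254])]
(200, 200) [(200, [122, 741, 426], [-252, 310]), (300, [186, 677, 382], [-165, 280]), (400, [251, 613, 337], [-92, 255]), (500, [315, 549, 293], [-30, 233]), (600, [379, 485, 248], [24, 214]), (700, [444, 421, 204], [71, 198]), (800, [508, 357, 160], [113, 184])]
```

```bash
python3 - <<'E'
from h import *
ps=ctrl.camera_params("scene");pt=ctrl.camera_params("top")
for uv in [(80,290),(95,330),(130,268),(165,255),(182,248)]:
  print(uv,[(z,ray(pt,*uv,z)[:2].round().astype(int).tolist(),proj(ps,ray(pt,*uv,z)).round().astype(int).tolist()) for z in (-200,-100,0,50,100,150,200,300)])
E
```

```text
(80, 290) [(-200, [324, 507], [226, 432]), (-100, [306, 468], [247, 384]), (0, [287, 428], [270, 332]), (50, [278, 409], [281, 305]), (100, [269, 389], [293, 278]), (150, [260, 370], [306, 249]), (200, [251, 350], [319, 219]), (300, [233, 311], [346, 156])]
(95, 330) [(-200, [220, 435], [296, 435]), (-100, [210, 402], [313, 386]), (0, [200, 368], [332, 334]), (50, [194, 351], [342, 307]), (100, [189, 334], [352, 279]), (150, [184, 317], [363, 250]), (200, [179, 300], [374, 220]), (300, [168, 267], [397, 157])]
(130, 268) [(-200, [405, 379], [236, 365]), (-100, [380, 349], [254, 327]), (0, [356, 320], [272, 285]), (50, [344, 305], [282, 263]), (100, [332, 290], [293, 240]), (150, [319, 276], [303, 216]), (200, [307, 261], [315, 191]), (300, [283, 232], [339, 138])]
(165, 255) [(-200, [456, 284], [244, 329]), (-100, [428, 262], [260, 296]), (0, [399, 240], [277, 259]), (50, [385, 229], [286, 240]), (100, [371, 218], [295, 219]), (150, [357, 207], [305, 198]), (200, [343, 195], [315, 176]), (300, [315, 173], [337, 127])]
(182, 248) [(-200, [483, 238], [247, 314]), (-100, [453, 219], [262, 282]), (0, [423, 201], [278, 248]), (50, [408, 191], [286, 230]), (100, [392, 182], [295, 210]), (150, [377, 173], [305, 190]), (200, [362, 163], [315, 169]), (300, [332, 145], [336, 122])]
```

```bash
cat >> h.py <<'E'
from scipy.spatial.transform import Rotation as Ro
def st():
    s=ctrl.read_state();R=Ro.from_euler("xyz",s["tool_rot"]).as_matrix()
    return s,R
def goto(x,y,z,yawdeg=None):
    """TCP target -> row numbers in current tool frame"""
    s,R=st();d=R.T@(np.array([x,y,z])-s["eef_pos"]);yaw=np.degrees(s["tool_rot"][2])
    r=0
    if yawdeg is not None:
        r=-((yawdeg-yaw+90)%180-90)   # half-turn equivalent
    print("t%.2f"%s["clock"],"pos",s["eef_pos"].round(1),"rot",np.degrees(s["tool_rot"]).round(1),"F",s["force"].round(1),"w",round(s["width"],1),"q7",s["qpos"][6].round(2))
    print("row shift",d.round(1),"roll",round(r,1),"(alt",round(r-180*np.sign(r),1),")")
def snap(cam,name,crop=None,f=1):
    p=ctrl.camera_params(cam);im=ctrl.get_image(cam)[:,:,::-1].copy();cv2.imwrite(f"pics/{name}.png",im)
    np.save(f"pics/{name}.npy",np.array([p["fx"],p["fy"],p["cx"],p["cy"],*np.array(p["cam_to_world"]).ravel()]))
    if crop: 
        a,b,c,d=crop;cv2.imwrite(f"pics/{name}z.png",cv2.resize(im[b:d,a:c],None,fx=f,fy=f,interpolation=cv2.INTER_CUBIC))
    return p,im
def load(name):
    a=np.load(f"pics/{name}.npy");return dict(fx=a[0],fy=a[1],cx=a[2],cy=a[3],cam_to_world=a[4:].reshape(4,4)),cv2.imread(f"pics/{name}.png")
E
python3 -c "
from h import *
goto(560,-20,320,0)"
```

```text
t0.15 pos [ 186.9 -622.1  244.6] rot [ 1.80e+02  1.00e-01 -7.33e+01] F [ 0.5  0.3 -0.9] w 85.5 q7 -0.02
row shift [-469.5 -530.5  -74.7] roll -73.3 (alt 106.7 )
```

Call:
send_rows:
  commands:
    - [85,-30,-35,-40,-5]
    - [85,-65,-75,-75,-12]
    - [85,-98,-110,-75,-18]
    - [85,-130,-147,-75,-24]
    - [85,-163,-184,-75,-30]

```text
clock: 0.65
eef_pos: [307.7, -426.7, 320.2]
tool_rot: [-3.141, -0.0, -0.751]
force: [1.3, -0.4, 0.1]
width: 85.0
```

```bash
python3 -c "
from h import *
goto(560,-20,320,0)"
```

```text
t0.65 pos [ 307.7 -426.7  320.2] rot [-180.    -0.   -43.1] F [ 1.3 -0.4  0.1] w 85.0 q7 0.09
row shift [-9.330e+01 -4.694e+02  4.000e-01] roll -43.1 (alt 136.9 )
```

Call:
send_rows:
  commands:
    - [85,-10,-48,0,-6]
    - [85,-20,-96,0,-12]
    - [85,-29,-144,0,-18]
    - [85,-39,-192,0,-24]
    - [85,-48,-240,0,-30]

```text
clock: 1.15
eef_pos: [437.0, -216.8, 320.4]
tool_rot: [-3.142, -0.0, -0.224]
force: [1.3, -0.7, -0.3]
width: 85.1
```

```bash
python3 -c "
from h import *
goto(560,-20,320,0)"
```

```text
t1.15 pos [ 437.  -216.8  320.4] rot [-180.    -0.   -12.8] F [ 1.3 -0.7 -0.3] w 85.1 q7 0.04
row shift [  76.2 -219.2    0.4] roll -12.8 (alt 167.2 )
```

Call:
send_rows:
  commands:
    - [85,16,-46,0,-4]
    - [85,32,-92,0,-8]
    - [85,48,-138,0,-12]
    - [85,64,-184,0,-12.8]
    - [85,76,-219,0,-12.8]

```text
clock: 1.65
eef_pos: [560.8, -16.9, 320.3]
tool_rot: [-3.14, -0.001, 0.002]
force: [0.7, 0.7, -0.1]
width: 85.1
```

```bash
python3 -c "
from h import *
snap('wrist','w1')
goto(530,200,340,0)"
```

```text
t1.70 pos [563.4 -10.  320.5] rot [-179.6   -0.2    0.5] F [3.  4.5 1.9] w 84.9 q7 -0.22
row shift [ -31.4 -210.4  -18.2] roll 0.5 (alt -179.5 )
```

View pics/w1.png

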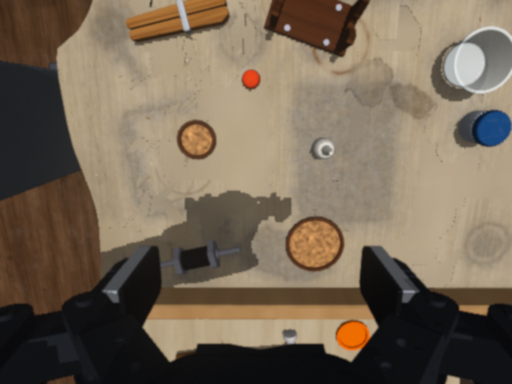

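Call:
send_rows:
  commands:
    - [85,-8,-45,-5,0]
    - [85,-16,-90,-9,0]
    - [85,-22,-135,-14,0]
    - [85,-28,-180,-18,0]
    - [85,-31,-210,-18,0]

```text
clock: 2.2
eef_pos: [529.2, 203.3, 340.5]
tool_rot: [-3.133, -0.005, 0.013]
force: [0.2, 0.3, -0.2]
width: 85.1
```

Call:
send_rows:
  commands:
    - [85,0,0,0,0]
    - [85,0,0,0,0]

```text
clock: 2.4
eef_pos: [528.8, 203.7, 340.3]
tool_rot: [-3.133, -0.004, 0.015]
force: [0.5, -1.3, -0.1]
width: 84.7
```

```bash
python3 -c "
from h import *
snap('wrist','w2')
goto(530,200,340,0)"
```

```text
t2.45 pos [529.3 202.1 340.1] rot [-179.6   -0.2    0.7] F [ 0.4 -0.2 -0.2] w 85.3 q7 -0.61
row shift [0.6 2.1 0.1] roll 0.7 (alt -179.3 )
```

View pics/w2.png

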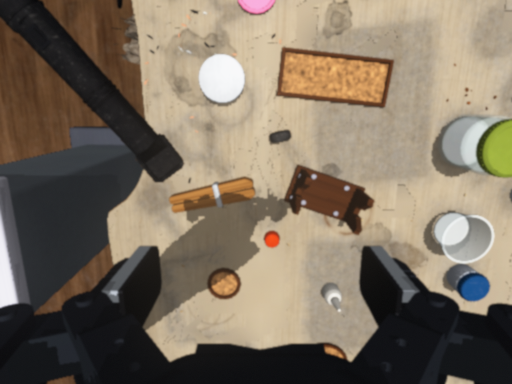

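```bash
python3 - <<'E'
from h import *
p,im=load("w2")
a=im[30:330,150:410]
cv2.imwrite("pics/w2z.png",cv2.resize(a,None,fx=2,fy=2,interpolation=cv2.INTER_CUBIC))
pt=ctrl.camera_params("top")
def tri(L):
    M=np.zeros((3,3));b=np.zeros(3)
    for p,uv in L:
        T=p["cam_to_world"];d=T[:3,:3]@np.array([(uv[0]-p["cx"])/p["fx"],(uv[1]-p["cy"])/p["fy"],1]);d/=np.linalg.norm(d);P=np.eye(3)-np.outer(d,d);M+=P;b+=P@T[:3,3]
    X=np.linalg.solve(M,b);return X.round(),[proj(q,X).round() for q,_ in L]
print(tri([(pt,(182,248)),(p,(167,162))]))
print(tri([(pt,(130,268)),(p,(110,110))]))
hsv=cv2.cvtColor(im,cv2.COLOR_BGR2HSV)
for n,u,v in [("tin",222,79),("table",270,110),("ctray floor",335,77),("ctray rim",282,78),("clamp",240,190),("clamp2",185,203),("stand",320,190),("bottle",331,293),("btfloor",224,283)]:
    print(n,hsv[v,u])
E
```

```text
(array([411., 195.,  37.]), [array([181., 248.]), array([168., 163.])])
(array([347., 280.,  70.]), [array([139., 266.]), array([100.,  94.])])
tin [105   2 248]
table [ 18  58 215]
ctray floor [ 15 140 211]
ctray rim [ 13 145 153]
clamp [ 15 162 142]
clamp2 [ 15 151 103]
stand [ 11 158  97]
bottle [ 18  15 216]
btfloor [ 15 139 206]
```

View pics/w2z.png

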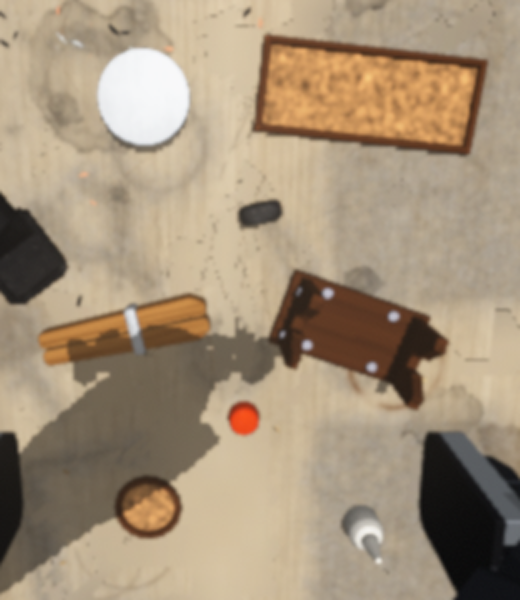

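```bash
cat > meas.py <<'E'
from h import *
import sys
def comps(im,lo,hi,amin=60,roi=None):
    hsv=cv2.cvtColor(im,cv2.COLOR_BGR2HSV);m=cv2.inRange(hsv,np.array(lo),np.array(hi))
    m=cv2.morphologyEx(m,cv2.MORPH_OPEN,np.ones((2,2),np.uint8));m=cv2.morphologyEx(m,cv2.MORPH_CLOSE,np.ones((5,5),np.uint8))
    if roi is not None:
        k=np.zeros_like(m);a,b,c,d=roi;k[b:d,a:c]=1;m=m*k
    cs,_=cv2.findContours(m,cv2.RETR_EXTERNAL,cv2.CHAIN_APPROX_NONE)
    return [c[:,0,:].astype(float) for c in cs if cv2.contourArea(c)>amin]
def world(p,c,z): return np.array([ray(p,u,v,z)[:2] for u,v in c])
def rect(P):
    (cx,cy),(w,h),a=cv2.minAreaRect(P.astype(np.float32).reshape(-1,1,2))
    b=cv2.boxPoints(((cx,cy),(w,h),a));e=b[1]-b[0];f=b[2]-b[1]
    l=e if np.hypot(*e)>np.hypot(*f) else f
    return np.round([cx,cy],1),np.round(sorted([w,h]),1),round(float(np.degrees(np.arctan2(l[1],l[0]))%180),1)
def circ(P):
    (c,r)=cv2.minEnclosingCircle(P.astype(np.float32).reshape(-1,1,2));e=cv2.fitEllipse(P.astype(np.float32).reshape(-1,1,2));return np.round(c,1),round(2*r,1),"ell",np.round(e[0],1),np.round(e[1],1)
E
python3 - <<'E'
from meas import *
for n in ("w1","w2"):
    p,im=load(n)
    print(n)
    for c in comps(im,(0,100,20),(25,255,255),150):
        x0,y0=c.min(0);x1,y1=c.max(0)
        P=world(p,c,7);print("brown px",(x0,y0,x1,y1),rect(P),circ(P))
    for c in comps(im,(0,0,170),(180,28,255),80):
        x0,y0=c.min(0);x1,y1=c.max(0)
        P=world(p,c,24);print("white px",(x0,y0,x1,y1),circ(P))
E
```

```text
w1
brown px (np.float64(430.0), np.float64(290.0), np.float64(511.0), np.float64(316.0)) (array([ 876. , -239.5]), array([ 44.4, 125.1]), 0.1) (array([ 876., -230.]), 127.6, 'ell', array([ 880.4, -234.7]), array([ 45.7, 121.3]))
brown px (np.float64(147.0), np.float64(289.0), np.float64(375.0), np.float64(351.0)) (array([ 569.2, -245.4]), array([108.9, 345.2]), 169.5) (array([ 563.2, -273.4]), 346.8, 'ell', array([ 583.9, -257.3]), array([106.2, 344.3]))
brown px (np.float64(287.0), np.float64(218.0), np.float64(344.0), np.float64(271.0)) (array([ 640.6, -145.6]), array([81.6, 81.7]), 90.1) (array([ 640.8, -145.9]), 83.4, 'ell', array([ 640.5, -145.9]), array([81.2, 82.1]))
brown px (np.float64(0.0), np.float64(172.0), np.float64(101.0), np.float64(316.0)) (array([ 264.7, -149.8]), array([145.3, 238.4]), 78.5) (array([ 246.6, -144.3]), 258.4, 'ell', array([ 258.9, -153.9]), array([147.4, 230.6]))
brown px (np.float64(178.0), np.float64(121.0), np.float64(216.0), np.float64(159.0)) (array([478.9,   2.5]), array([49.3, 49.9]), 0.1) (array([478.9,   2.1]), 50.8, 'ell', array([479. ,   2
[... 3946 characters left out ...]
.9,  -7.2]), array([21.2, 24. ]))
white px (np.float64(436.0), np.float64(215.0), np.float64(495.0), np.float64(264.0)) (array([822.7,  91.3]), 90.9, 'ell', array([825.1,  89.9]), array([71.1, 89.7]))
white px (np.float64(0.0), np.float64(215.0), np.float64(18.0), np.float64(308.0)) (array([156.8,  43.3]), 150.4, 'ell', array([159. ,  -1.4]), array([ 22.4, 198.4]))
white px (np.float64(461.0), np.float64(117.0), np.float64(506.0), np.float64(171.0)) (array([832.1, 224.9]), 74.5, 'ell', array([834.4, 224.5]), array([65.7, 72.9]))
white px (np.float64(199.0), np.float64(55.0), np.float64(245.0), np.float64(103.0)) (array([481.9, 300.8]), 58.9, 'ell', array([481.7, 300.8]), array([57.2, 57.6]))
```

```bash
python3 -c "
from h import *
goto(645,-7,150,0)"
```

```text
t2.45 pos [529.3 202.1 340.1] rot [-179.6   -0.2    0.7] F [ 0.4 -0.2 -0.2] w 85.3 q7 -0.61
row shift [112.4 211.9 189. ] roll 0.7 (alt -179.3 )
```

Call:
send_rows:
  commands:
    - [85,18,34,20,0.7]
    - [85,36,68,46,0.7]
    - [85,54,102,74,0.7]
    - [85,72,136,102,0.7]
    - [85,90,170,130,0.7]

```text
clock: 2.95
eef_pos: [622.3, 29.6, 208.0]
tool_rot: [-3.136, -0.004, -0.004]
force: [0.5, 0.7, 1.1]
width: 85.1
```

Call:
send_rows:
  commands:
    - [85,11,21,28,0]
    - [85,22,42,56,0]
    - [85,22,42,56,0]
    - [85,22,42,56,0]

```text
clock: 3.35
eef_pos: [643.7, -14.6, 150.9]
tool_rot: [-3.136, -0.002, -0.008]
force: [0.8, 0.8, 0.9]
width: 85.6
```

```bash
python3 - <<'E'
from meas import *
p,im=snap('wrist','w3')
for c in comps(im,(0,0,170),(180,40,255),80):
    x0,y0=c.min(0);x1,y1=c.max(0)
    print((x0,y0,x1,y1),[circ(world(p,c,z)) for z in (15,30)])
goto(645,-7,21,0)
E
```

```text
(np.float64(247.0), np.float64(169.0), np.float64(272.0), np.float64(196.0)) [(array([644.1,  -9. ]), 22.8, 'ell', array([643.9,  -9. ]), array([20.7, 22.3])), (array([644.1,  -5.5]), 21.5, 'ell', array([644. ,  -5.5]), array([19.5, 21. ]))]
(np.float64(453.0), np.float64(8.0), np.float64(511.0), np.float64(89.0)) [(array([815.9,  88.2]), 64.3, 'ell', array([810.1,  91.3]), array([42.1, 58.9])), (array([806.2,  86.2]), 60.7, 'ell', array([800.8,  89.2]), array([39.7, 55.6]))]
t3.40 pos [644.3 -12.8 152.2] rot [-179.6   -0.2   -0.3] F [0.6 1.  0.8] w 84.8 q7 -0.31
row shift [  0.2  -4.9 131.3] roll -0.3 (alt 179.7 )
```

View pics/w3.png

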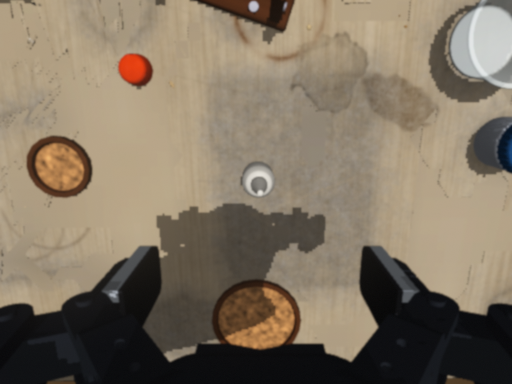

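Call:
send_rows:
  commands:
    - [85,0,-6,40,0]
    - [85,0,-6,80,0]
    - [85,0,-6,115,0]
    - [85,0,-6,131,0]
    - [85,0,-6,131,0]

```text
clock: 3.9
eef_pos: [643.8, -5.1, 20.4]
tool_rot: [-3.135, -0.002, -0.004]
force: [-1.1, 0.0, 0.8]
width: 85.4
```

```bash
python3 -c "
from h import *
snap('wrist','w4')
goto(644,-6.5,21,0)"
```

```text
t3.95 pos [645.2  -5.1  22. ] rot [-179.6   -0.3   -0.3] F [-0.2 -0.2  0.4] w 85.2 q7 -0.39
row shift [-1.2  1.4  1. ] roll -0.3 (alt 179.7 )
```

View pics/w4.png

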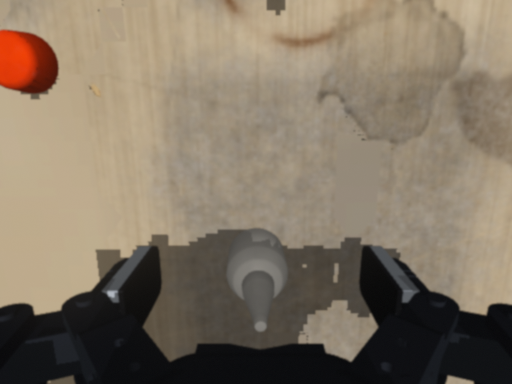

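Call:
send_rows:
  commands:
    - [18,0,1,1,0]
    - [18,0,1,1,0]
    - [18,0,1,1,0]
    - [18,0,1,1,0]
    - [18,0,1,1,0]

```text
clock: 4.45
eef_pos: [645.9, -6.2, 22.3]
tool_rot: [-3.135, -0.006, -0.005]
force: [-0.4, -0.4, 5.0]
width: 24.2
```

Call:
send_rows:
  commands:
    - [18,0,0,0,0]
    - [18,0,0,0,0]
    - [18,0,0,0,0]
    - [18,0,0,0,0]

```text
clock: 4.85
eef_pos: [646.0, -6.3, 22.3]
tool_rot: [-3.135, -0.006, -0.005]
force: [-0.1, -0.5, 1.9]
width: 24.1
```

Call:
send_rows:
  commands:
    - [18,0,0,-35,0]
    - [18,-15,-2,-60,0]
    - [18,-55,-4,-60,0]
    - [18,-95,-6,-60,0]
    - [18,-135,-9,-60,0]

```text
clock: 5.35
eef_pos: [509.1, 2.9, 81.7]
tool_rot: [-3.135, -0.007, -0.005]
force: [0.5, 0.9, -0.8]
width: 24.0
```

```bash
python3 -c "
from h import *
snap('wrist','w5')
goto(479,2.4,25.3,0)"
```

```text
t5.40 pos [498.7   2.9  80.8] rot [-179.7    0.4   -0.2] F [-9.6 -0.4 -0.8] w 24.2 q7 -0.47
row shift [-19.3   0.8  55.7] roll -0.2 (alt 179.8 )
```

View pics/w5.png

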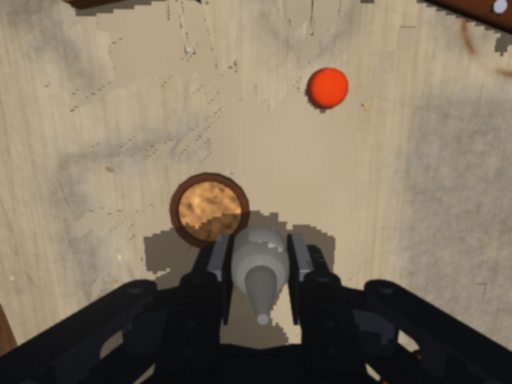

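Call:
send_rows:
  commands:
    - [18,-19,1,0,0]
    - [18,-19,1,0,0]
    - [18,-19,1,0,0]
    - [18,-19,1,0,0]

```text
clock: 5.8
eef_pos: [481.2, 2.1, 81.0]
tool_rot: [-3.137, 0.005, -0.003]
force: [-0.0, 0.5, -0.9]
width: 24.0
```

```bash
python3 - <<'E'
from meas import *
goto(479,2.4,25.3,0)
p,im=snap('wrist','w6')
for c in comps(im,(0,100,20),(25,255,255),300): print(c.min(0),c.max(0),circ(world(p,c,7)))
E
```

```text
t5.80 pos [481.2   2.1  81. ] rot [-179.7    0.3   -0.2] F [-0.   0.5 -0.9] w 24.0 q7 -0.49
row shift [-1.9 -0.  55.8] roll -0.2 (alt 179.8 )
[  0. 236.] [ 51. 357.] (array([305.6, -60.1]), 97.8, 'ell', array([313.9, -68.1]), array([34.4, 98.4]))
[216. 173.] [294. 236.] (array([478.1,   3.3]), 50.9, 'ell', array([477.9,   7.1]), array([41.8, 52.5]))
[356.  66.] [402. 108.] (array([550. ,  78.5]), 26.6, 'ell', array([550. ,  78.4]), array([22.9, 26.2]))
```

Tray confirmed at about (478.5, 2.8). Lowering.

Call:
send_rows:
  commands:
    - [18,-2,0,25,0]
    - [18,-2,0,45,0]
    - [18,-2,0,53,0]
    - [18,-2,0,55,0]
    - [18,-2,0,55,0]

```text
clock: 6.35
eef_pos: [479.2, 2.5, 26.1]
tool_rot: [-3.137, 0.005, -0.003]
force: [-0.1, -0.2, -0.3]
width: 24.1
```

```bash
python3 -c "
from h import *
goto(479,2.4,25.3,0)
snap('wrist','w7')"
```

```text
t6.35 pos [479.2   2.5  26.1] rot [-179.7    0.3   -0.2] F [-0.1 -0.2 -0.3] w 24.1 q7 -0.55
row shift [-0.2  0.1  0.8] roll -0.2 (alt 179.8 )
```

View pics/w7.png

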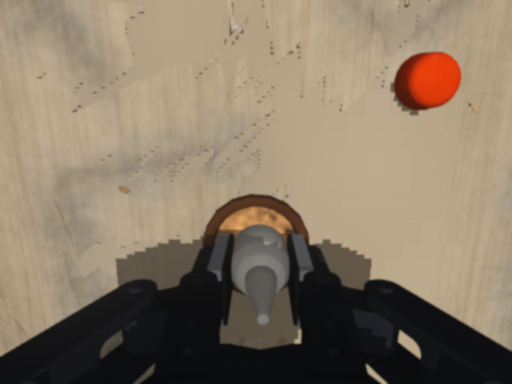

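Call:
send_rows:
  commands:
    - [18,0,0,0.8,0]
    - [18,0,0,1.0,0]

```text
clock: 6.6
eef_pos: [480.1, 2.5, 26.0]
tool_rot: [-3.136, 0.003, -0.003]
force: [0.9, -0.4, -0.1]
width: 24.1
```

Call:
send_rows:
  commands:
    - [48,0,0,0,0]
    - [48,0,0,0,0]
    - [48,0,0,0,0]
    - [48,0,0,-3,0]
    - [48,0,0,-8,0]

```text
clock: 7.1
eef_pos: [479.9, 2.4, 34.1]
tool_rot: [-3.136, 0.004, -0.003]
force: [0.3, 0.0, -0.1]
width: 47.8
```

Call:
send_rows:
  commands:
    - [85,0,0,-20,0]
    - [85,0,0,-50,0]
    - [85,0,0,-90,0]
    - [85,0,0,-110,0]
    - [85,0,0,-110,0]

```text
clock: 7.6
eef_pos: [482.2, 1.9, 147.1]
tool_rot: [-3.136, -0.003, -0.004]
force: [-0.0, -0.3, -0.1]
width: 85.0
```

```bash
python3 - <<'E'
from meas import *
goto(482,300.8,150,0)
p,im=snap('wrist','w8')
for c in comps(im,(0,100,20),(25,255,255),300): print(c.min(0),c.max(0),circ(world(p,c,7)))
for c in comps(im,(0,0,150),(180,40,255),80): print(c.min(0),c.max(0),circ(world(p,c,18)))
E
```

```text
t7.60 pos [482.2   1.9 147.1] rot [-1.797e+02 -1.000e-01 -2.000e-01] F [-0.  -0.3 -0.1] w 85.0 q7 -0.44
row shift [  -1.4 -298.9   -1.3] roll -0.2 (alt 179.8 )
[  0. 208.] [ 94. 316.] (array([281.2, -62.2]), 119.2, 'ell', array([291.4, -69.7]), array([ 78.2, 104.1]))
[224. 157.] [284. 216.] (array([478.1,   2.7]), 51.3, 'ell', array([478.2,   2.8]), array([49.7, 50.2]))
[331.  76.] [364. 107.] (array([550.4,  77.7]), 25.6, 'ell', array([550.1,  78.1]), array([22.7, 25.2]))
[375.   0.] [511.  64.] (array([616. , 125.9]), 104.0, 'ell', array([624.7, 125.6]), array([39.2, 98.7]))
[254.   0.] [304.  12.] (array([497.2, 139.7]), 36.0, 'ell', array([487.5, 138. ]), array([ 6.5, 46.8]))
[146.   0.] [243.  31.] (array([436.5, 136.7]), 70.1, 'ell', array([429. , 132.9]), array([19.3, 82.2]))
[0. 0.] [71. 72.] (array([317.9, 118.8]), 75.6, 'ell', array([312.8, 122.6]), array([39.7, 66.7]))
[244. 180.] [271. 209.] (array([480.9,  -0.5]), 24.9, 'ell', array([ 4.809e+02, -2.000e-01]), array([21.9, 24. ]))
```

View pics/w8.png

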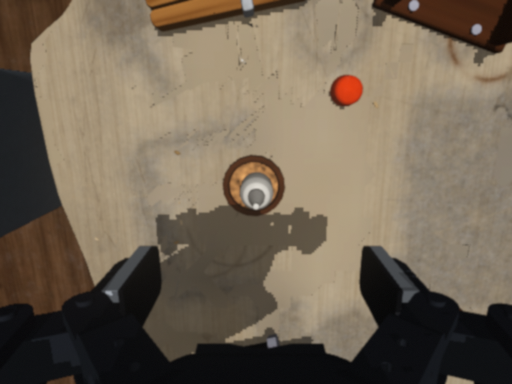

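Call:
send_rows:
  commands:
    - [85,0,-45,-5,0]
    - [85,0,-95,-5,0]
    - [85,0,-145,-5,0]
    - [85,0,-195,-5,0]
    - [85,0,-240,-5,0]

```text
clock: 8.15
eef_pos: [480.9, 243.8, 150.5]
tool_rot: [-3.137, 0.002, -0.003]
force: [0.7, 0.2, 0.1]
width: 84.8
```

Call:
send_rows:
  commands:
    - [85,0,-30,0,0]
    - [85,0,-55,0,0]
    - [85,0,-57,0,0]
    - [85,0,-57,0,0]
    - [85,0,-57,0,0]

```text
clock: 8.65
eef_pos: [480.8, 298.8, 149.7]
tool_rot: [-3.14, 0.004, -0.004]
force: [0.0, -0.3, -0.4]
width: 84.6
```

```bash
python3 - <<'E'
from meas import *
goto(482,300.8,19,0)
p,im=snap('wrist','w9')
for c in comps(im,(0,0,170),(180,28,255),300): print(c.min(0),c.max(0),circ(world(p,c,24)))
E
```

```text
t8.65 pos [480.8 298.8 149.7] rot [-179.9    0.2   -0.2] F [ 0.  -0.3 -0.4] w 84.6 q7 -0.91
row shift [  1.7  -1.8 130.7] roll -0.2 (alt 179.8 )
[224. 153.] [297. 219.] (array([481.2, 301.3]), 58.1, 'ell', array([482. , 304.1]), array([50. , 59.5]))
```

View pics/w9.png

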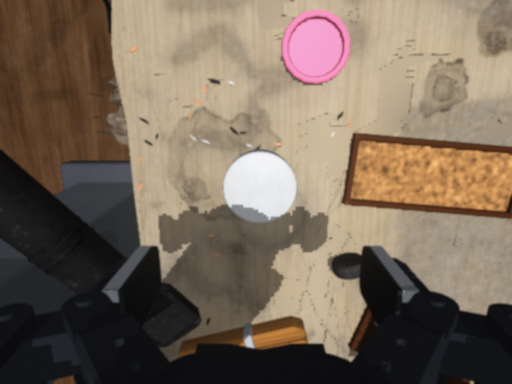

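Call:
send_rows:
  commands:
    - [85,1,-2,40,0]
    - [85,1,-2,80,0]
    - [85,1,-2,112,0]
    - [85,1,-2,128,0]
    - [85,1,-2,130.5,0]

```text
clock: 9.2
eef_pos: [480.6, 298.4, 17.3]
tool_rot: [3.14, 0.007, -0.006]
force: [0.7, 0.3, -0.2]
width: 85.0
```

Call:
send_rows:
  commands:
    - [85,0,0,0,0]
    - [52,0,0,0,0]
    - [52,0,0,0,0]
    - [52,0,0,0,0]
    - [52,0,0,0,0]

```text
clock: 9.7
eef_pos: [481.5, 298.6, 19.0]
tool_rot: [3.141, 0.005, -0.007]
force: [0.6, -2.0, 6.1]
width: 55.9
```

Call:
send_rows:
  commands:
    - [52,0,0,0,0]
    - [52,0,0,0,0]

```text
clock: 9.9
eef_pos: [482.1, 298.9, 19.9]
tool_rot: [-3.141, 0.003, -0.007]
force: [-0.1, -0.1, -0.1]
width: 56.0
```

Call:
send_rows:
  commands:
    - [52,0,0,-30,0]
    - [52,5,15,-70,0]
    - [52,20,55,-105,0]
    - [52,36,100,-105,0]
    - [52,52,146,-105,0]

```text
clock: 10.4
eef_pos: [534.7, 152.4, 126.6]
tool_rot: [-3.14, -0.0, -0.005]
force: [0.2, 0.5, -0.3]
width: 56.0
```

```bash
python3 -c "
from h import *
goto(640.6,-148,120,0)"
```

```text
t10.40 pos [534.7 152.4 126.6] rot [-179.9   -0.    -0.3] F [ 0.2  0.5 -0.3] w 56.0 q7 -0.69
row shift [107.5 299.9   6.2] roll -0.3 (alt 179.7 )
```

Call:
send_rows:
  commands:
    - [52,16,47,0,0]
    - [52,32,94,0,0]
    - [52,48,140,0,0]
    - [52,65,185,0,0]
    - [52,80,228,0,0]

```text
clock: 10.9
eef_pos: [614.0, -78.5, 126.5]
tool_rot: [-3.14, -0.001, -0.006]
force: [1.2, -0.5, -1.5]
width: 55.8
```

Call:
send_rows:
  commands:
    - [52,15,40,0,0]
    - [52,25,66,0,0]
    - [52,28,72,0,0]
    - [52,28,72,0,0]
    - [52,28,72,0,0]

```text
clock: 11.4
eef_pos: [641.2, -148.5, 126.3]
tool_rot: [-3.139, -0.0, -0.004]
force: [0.0, -0.9, -0.4]
width: 56.0
```

```bash
python3 - <<'E'
from meas import *
goto(640.6,-148,60,0)
p,im=snap('wrist','w10')
for c in comps(im,(0,100,20),(25,255,255),300): print(c.min(0),c.max(0),circ(world(p,c,7)))
E
```

```text
t11.40 pos [ 641.2 -148.5  126.3] rot [-179.8   -0.    -0.2] F [ 0.  -0.9 -0.4] w 56.0 q7 -0.15
row shift [-0.6 -0.3 66.3] roll -0.2 (alt 179.8 )
[183. 293.] [339. 355.] (array([ 642. , -268.2]), 134.2, 'ell', array([ 644.3, -254.5]), array([ 61., 136.]))
[  0. 273.] [146. 331.] (array([ 482.4, -242.2]), 142.1, 'ell', array([ 465.5, -235.4]), array([ 48. , 137.5]))
[375. 272.] [511. 328.] (array([ 796.2, -242.3]), 132.5, 'ell', array([ 811.5, -234.4]), array([ 45.9, 126.9]))
[205. 136.] [312. 210.] (array([ 640.3, -145. ]), 82.5, 'ell', array([ 640. , -133.7]), array([57.7, 85.5]))
[0. 0.] [45. 15.] (array([484.4, -18. ]), 32.1, 'ell', array([482.7, -18.3]), array([ 9.5, 33. ]))
```

View pics/w10.png

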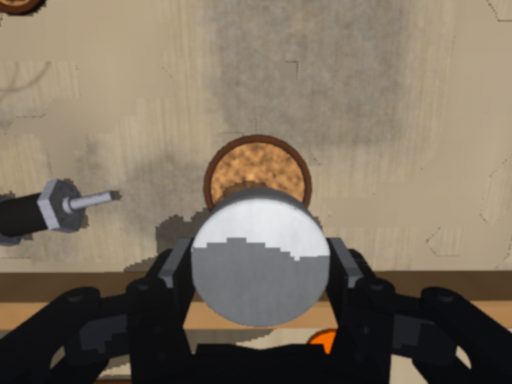

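```bash
python3 - <<'E'
from meas import *
p,im=load('w10')
print(ray(p,261,257,130.5),[ray(p,u,v,130.5).round(1)[:2] for u,v in ((192,257),(330,257),(261,188),(261,326))])
E
```

```text
[ 642.08613739 -140.98890171  130.5       ] [array([ 614.1, -140.9]), array([ 670.1, -141.1]), array([ 642.2, -112.1]), array([ 642. , -173.5])]
```

Call:
send_rows:
  commands:
    - [52,-1,1,40,0]
    - [52,-1,1,75,0]
    - [52,-1,1,95,0]
    - [52,-1,1,101,0]
    - [52,-1,1,102,0]

```text
clock: 11.95
eef_pos: [640.1, -147.0, 24.2]
tool_rot: [-3.138, 0.001, -0.001]
force: [0.0, 2.0, -0.4]
width: 56.3
```

```bash
python3 - <<'E'
from meas import *
goto(640.6,-149,22.9,0)
p,im=snap('wrist','w11')
E
```

```text
t11.95 pos [ 640.1 -147.    24.2] rot [-1.798e+02  0.000e+00 -1.000e-01] F [ 0.   2.  -0.4] w 56.3 q7 -0.2
row shift [0.5 2.  1.3] roll -0.1 (alt 179.9 )
```

View pics/w11.png

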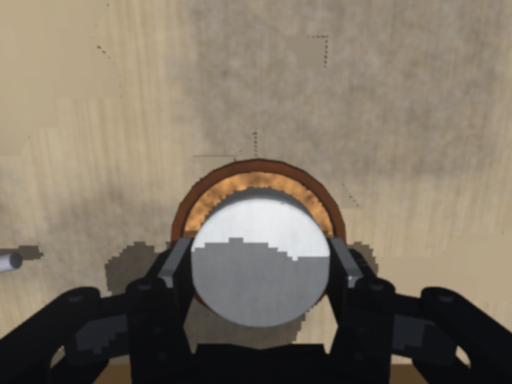

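Call:
send_rows:
  commands:
    - [52,0,1,1,0]
    - [52,0,1,1.5,0]
    - [52,0,1,1.5,0]

```text
clock: 12.3
eef_pos: [641.4, -148.6, 24.5]
tool_rot: [-3.138, -0.003, -0.002]
force: [-0.5, 0.3, -0.4]
width: 55.7
```

Call:
send_rows:
  commands:
    - [66,0,0,0,0]
    - [72,0,0,0,0]
    - [76,0,0,0,0]
    - [80,0,0,-5,0]
    - [85,0,0,-12,0]

```text
clock: 12.8
eef_pos: [641.0, -148.5, 36.6]
tool_rot: [-3.138, -0.002, -0.002]
force: [-1.0, -0.2, 0.4]
width: 84.9
```

Call:
send_rows:
  commands:
    - [85,0,0,-30,0]
    - [85,0,0,-70,0]
    - [85,0,0,-115,0]
    - [85,0,0,-125,0]
    - [85,0,0,-125,0]

```text
clock: 13.3
eef_pos: [642.4, -149.2, 164.6]
tool_rot: [-3.139, -0.007, -0.002]
force: [0.7, 0.0, -0.4]
width: 85.1
```

```bash
python3 - <<'E'
from meas import *
goto(470,146,150,None)
p,im=snap('wrist','w12')
for c in comps(im,(0,100,20),(25,255,255),300): print(c.min(0),c.max(0),circ(world(p,c,7)))
for c in comps(im,(0,0,140),(180,28,255),300): print(c.min(0),c.max(0),circ(world(p,c,27)))
E
```

```text
t13.30 pos [ 642.4 -149.2  164.6] rot [-1.799e+02 -4.000e-01 -1.000e-01] F [ 0.7  0.  -0.4] w 85.1 q7 -0.13
row shift [-173.1 -294.9   14. ] roll 0 (alt 0 )
[161. 348.] [197. 363.] (array([ 561.5, -322.7]), 36.9, 'ell', array([ 558.1, -328.3]), array([14.8, 42.8]))
[  0. 254.] [131. 301.] (array([ 458.6, -241. ]), 139.6, 'ell', array([ 447.5, -238.5]), array([ 51.2, 140. ]))
[389. 252.] [511. 298.] (array([ 825.5, -240.2]), 132.6, 'ell', array([ 835.5, -238.3]), array([ 50.5, 130.4]))
[157. 252.] [364. 351.] (array([ 645.1, -254.6]), 203.5, 'ell', array([ 652.6, -256.1]), array([111.3, 195. ]))
[209. 131.] [303. 221.] (array([ 640.5, -145.6]), 82.7, 'ell', array([ 640.9, -146.6]), array([75.8, 78.2]))
[12.  0.] [76. 25.] (array([479.9,  -6.5]), 48.8, 'ell', array([480., -13.]), array([19.5, 48.4]))
[224. 149.] [293. 216.] (array([ 642.4, -145.6]), 57.8, 'ell', array([ 642.8, -144.3]), array([53.3, 57.8]))
```

View pics/w12.png

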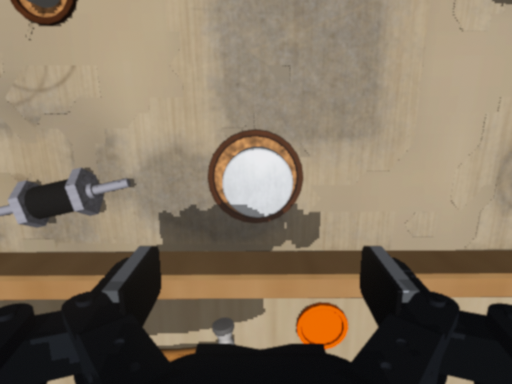

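```bash
python3 - <<'E'
from meas import *
for n,roi in (("w2",(165,170,260,216)),("w1",(110,0,232,45))):
    p,im=load(n)
    c=np.vstack(comps(im,(0,90,20),(25,255,255),100,roi))
    for z in (10,20): P=world(p,c,z);print(n,z,rect(P),P.min(0).round(),P.max(0).round())
p,im=load("w2")
# lamp black tip
c=comps(im,(0,0,0),(180,255,60),300,(0,0,200,190))
for k in c: print(k.min(0),k.max(0),[world(p,k,z)[:, :].tolist()[int(np.argmax(k[:,0]+k[:,1]))] for z in (0,40,80)])
E
```

```text
w2 10 (array([463.6, 143.9]), array([ 34.7, 122.5]), 12.5) [403. 118.] [524. 171.]
w2 20 (array([465. , 146.7]), array([ 33.9, 119.8]), 12.5) [406. 122.] [524. 173.]
w1 10 (array([463.3, 146.2]), array([ 34.9, 122.8]), 10.6) [402. 120.] [524. 166.]
w1 20 (array([465.5, 144.1]), array([ 34.1, 120. ]), 10.6) [405. 119.] [525. 163.]
[0. 0.] [182. 189.] [[418.97028355696614, 182.21490811133495], [428.2402092645874, 189.79539709962393], [437.5101349722087, 197.37588608791293]]
```

Call:
send_rows:
  commands:
    - [85,-20,-40,-5,-8]
    - [85,-40,-80,-10,-16]
    - [85,-60,-120,-10,-24]
    - [85,-80,-160,-10,-32]
    - [85,-100,-200,-10,-40]

```text
clock: 13.85
eef_pos: [538.9, 52.0, 170.8]
tool_rot: [-3.139, -0.001, 0.702]
force: [1.0, 0.6, -0.2]
width: 85.2
```

```bash
python3 -c "
from h import *
goto(488,150.7,170,102.5)"
```

```text
t13.85 pos [538.9  52.  170.8] rot [-1.799e+02 -1.000e-01  4.020e+01] F [ 1.   0.6 -0.2] w 85.2 q7 0.06
row shift [  24.9 -108.2    1.1] roll -62.3 (alt 117.7 )
```

Call:
send_rows:
  commands:
    - [85,8,-35,0,-8]
    - [85,16,-70,0,-16]
    - [85,22,-95,0,-24]
    - [85,25,-108,0,-32]
    - [85,25,-108,0,-40]

```text
clock: 14.35
eef_pos: [485.7, 152.8, 169.7]
tool_rot: [-3.137, -0.003, 1.411]
force: [1.2, -0.8, -0.7]
width: 85.0
```

Call:
send_rows:
  commands:
    - [70,0,0,0,-8]
    - [70,0,0,0,-16]
    - [70,0,0,0,-22.3]
    - [70,0,0,0,-22.3]
    - [70,0,0,0,-22.3]

```text
clock: 14.85
eef_pos: [484.9, 152.4, 168.5]
tool_rot: [-3.136, -0.005, 1.797]
force: [0.4, 0.7, -0.5]
width: 69.6
```

```bash
python3 - <<'E'
from meas import *
goto(488,150.7,170,102.5)
p,im=snap('wrist','w13')
c=comps(im,(0,90,20),(25,255,255),300)
for k in c: print(k.min(0),k.max(0),rect(world(p,k,18)))
E
```

```text
t14.85 pos [484.9 152.4 168.5] rot [-179.7   -0.3  103. ] F [ 0.4  0.7 -0.5] w 69.6 q7 0.71
row shift [-2.3  2.6 -1.5] roll 0.5 (alt -179.5 )
[175. 259.] [273. 356.] (array([622.6, 150. ]), array([ 82. , 119.1]), 149.6)
[152. 216.] [179. 243.] (array([545.4,  82. ]), array([22.5, 27. ]), 148.0)
[239. 173.] [275. 225.] (array([499.5, 154.6]), array([31.4, 46.9]), 13.6)
[ 61. 104.] [122. 164.] (array([474.5,  11.4]), array([47.1, 49.1]), 34.3)
[240.  83.] [274. 163.] (array([437. , 140.5]), array([28.5, 64. ]), 12.9)
[294.   0.] [511.  66.] (array([346.3, 232.2]), array([ 46.3, 162.9]), 103.0)
```

View pics/w13.png

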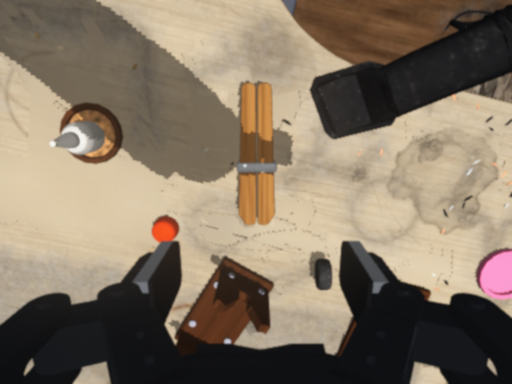

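```bash
python3 - <<'E'
from meas import *
p2,_=load("w2");p3,_=load("w13")
def tri(L):
    M=np.zeros((3,3));b=np.zeros(3)
    for p,uv in L:
        T=p["cam_to_world"];d=T[:3,:3]@np.array([(uv[0]-p["cx"])/p["fx"],(uv[1]-p["cy"])/p["fy"],1]);d/=np.linalg.norm(d);P=np.eye(3)-np.outer(d,d);M+=P;b+=P@T[:3,3]
    X=np.linalg.solve(M,b);return X.round(),[(proj(q,X)-np.array(u)).round(1) for q,u in L]
print(tri([(p2,(182,161)),(p3,(325,137))]),tri([(p2,(155,181)),(p3,(312,90))]))
im=load("w13")[1]
c=np.vstack([k for k in comps(im,(0,90,20),(25,255,255),300,(235,75,280,230))])
for z in(10,20):print(rect(world(p3,c,z)))
goto(488,150.7,19.5,102.8)
E
```

```text
(array([431., 196.,  34.]), [array([2.1, 1.4]), array([ 3.3, -2.7])]) (array([401., 174.,  55.]), [array([2.3, 1.3]), array([ 3.6, -3.4])])
(array([465.4, 146.3]), array([ 32.3, 123. ]), 13.6)
(array([463.8, 146. ]), array([ 31.2, 118.7]), 13.6)
t14.90 pos [485.1 152.5 168.8] rot [-179.7   -0.2  103. ] F [-0.9  0.4  0.4] w 69.9 q7 0.71
row shift [ -3.    3.2 149.3] roll 0.2 (alt -179.8 )
```

Call:
send_rows:
  commands:
    - [70,-2,3,40,0]
    - [70,-2,3,85,0]
    - [70,-2,3,125,0]
    - [70,-2,3,146,0]
    - [70,-2,3,149,0]

```text
clock: 15.4
eef_pos: [485.8, 150.9, 17.3]
tool_rot: [-3.132, -0.003, 1.797]
force: [0.2, 0.4, 0.8]
width: 70.0
```

Call:
send_rows:
  commands:
    - [70,0,0,0,0]
    - [28,0,0,0,0]
    - [28,0,0,0,0]
    - [28,0,0,0,0]
    - [28,0,0,0,0]

```text
clock: 15.9
eef_pos: [486.6, 150.9, 18.7]
tool_rot: [-3.134, -0.003, 1.797]
force: [-0.3, -0.5, 5.6]
width: 29.2
```

Call:
send_rows:
  commands:
    - [28,0,0,0,0]
    - [28,0,0,0,0]

```text
clock: 16.1
eef_pos: [487.1, 150.9, 19.3]
tool_rot: [-3.135, -0.003, 1.796]
force: [-0.6, 0.1, -1.2]
width: 29.1
```

```bash
python3 - <<'E'
from meas import *
goto(488,150.7,100,102.8)
p,im=snap('wrist','w14')
E
```

```text
t16.10 pos [487.1 150.9  19.3] rot [-179.6   -0.2  102.9] F [-0.6  0.1 -1.2] w 29.1 q7 0.46
row shift [ -0.2   0.3 -80.7] roll 0.1 (alt -179.9 )
```

View pics/w14.png

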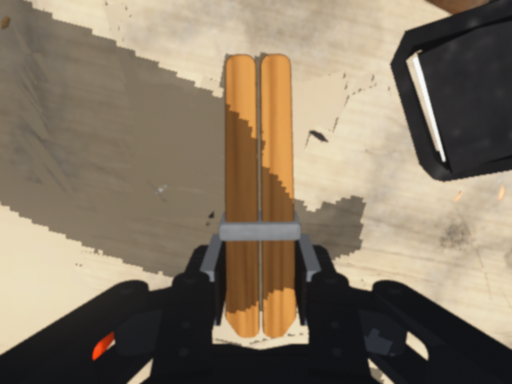

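Call:
send_rows:
  commands:
    - [28,0,0,-30,0]
    - [28,0,0,-70,0]
    - [28,0,0,-105,0]
    - [28,0,0,-120,0]
    - [28,0,0,-120,0]

```text
clock: 16.65
eef_pos: [488.9, 151.1, 140.6]
tool_rot: [-3.138, -0.003, 1.796]
force: [-0.0, -0.4, -1.1]
width: 29.1
```

```bash
python3 - <<'E'
from meas import *
goto(650.3,302.5,140,84.6)
E
```

```text
t16.65 pos [488.9 151.1 140.6] rot [-179.8   -0.2  102.9] F [-0.  -0.4 -1.1] w 29.1 q7 0.67
row shift [111.6 191.1   0.2] roll 18.3 (alt -161.7 )
```

Call:
send_rows:
  commands:
    - [28,23,38,0,4]
    - [28,46,78,0,8]
    - [28,69,118,0,12]
    - [28,90,155,0,16]
    - [28,104,178,0,18.3]

```text
clock: 17.15
eef_pos: [640.2, 293.9, 137.3]
tool_rot: [-3.136, -0.001, 1.475]
force: [0.7, -0.5, -1.0]
width: 29.0
```

```bash
python3 - <<'E'
from meas import *
goto(650.3,302.5,120,84.6)
E
```

```text
t17.15 pos [640.2 293.9 137.3] rot [-179.7   -0.    84.5] F [ 0.7 -0.5 -1. ] w 29.0 q7 0.5
row shift [ 9.6  9.3 17.2] roll -0.1 (alt 179.9 )
```

Call:
send_rows:
  commands:
    - [28,6,6,5,0]
    - [28,9.5,9,5,0]
    - [28,9.5,9,5,0]
    - [28,9.5,9,5,0]

```text
clock: 17.55
eef_pos: [649.3, 300.9, 131.5]
tool_rot: [-3.135, 0.001, 1.474]
force: [0.3, -0.6, -1.2]
width: 29.1
```

```bash
python3 - <<'E'
from meas import *
goto(650.3,302.5,22.5,84.6)
p,im=snap('wrist','w15')
E
```

```text
t17.55 pos [649.3 300.9 131.5] rot [-1.796e+02  1.000e-01  8.450e+01] F [ 0.3 -0.6 -1.2] w 29.1 q7 0.51
row shift [  1.8   1.6 109. ] roll -0.1 (alt 179.9 )
```

View pics/w15.png

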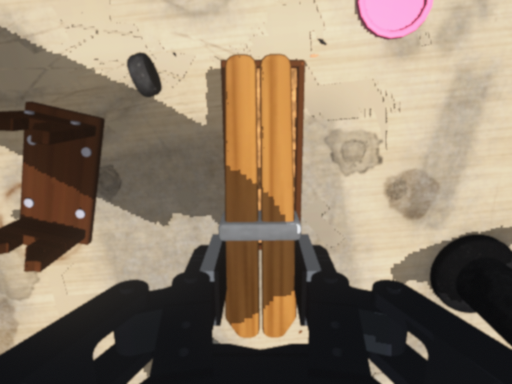

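```bash
python3 - <<'E'
from meas import *
p,im=load('w15')
for n,uv,z in [("L",(222,75),7),("R",(304,75),7),("TL",(222,62),7),("TR",(304,62),7),("R low",(300,210),7),("clampend L",(228,58),132),("clampend R",(293,58),132),("black",(475,265),0),("black",(475,265),60),("blackleft",(432,275),60)]:
    print(n,ray(p,*uv,z).round(1))
R=np.array([[np.cos(np.radians(-5.4)),-np.sin(np.radians(-5.4))],[np.sin(np.radians(-5.4)),np.cos(np.radians(-5.4))]])
for a,b in [(-73,30),(-73,-30),(73,30),(73,-30)]:
    X=np.array([627.4,304.7])+R@np.array([a,b]);print((a,b),X.round(1),proj(p,[*X,7]).round())
E
```

```text
L [561.4 283.2   7. ]
R [567.1 341.5   7. ]
TL [552.7 284.3   7. ]
TR [558.4 342.    7. ]
R low [667.7 331.9   7. ]
clampend L [566.8 298.6 132. ]
clampend R [569.1 321.8 132. ]
black [733.4 477.5   0. ]
black [698.9 438.7  60. ]
blackleft [703.5 410.9  60. ]
(-73, 30) [557.5 341.4] [303.  61.]
(-73, -30) [551.9 281.7] [218.  61.]
(73, 30) [702.9 327.7] [298. 251.]
(73, -30) [697.3 268. ] [224. 251.]
```

Call:
send_rows:
  commands:
    - [28,0.5,0.5,40,0]
    - [28,0.5,0.5,80,0]
    - [28,0.5,0.5,102,0]
    - [28,0.5,0.5,108,0]
    - [28,0.5,0.5,109,0]

```text
clock: 18.1
eef_pos: [649.5, 301.3, 23.2]
tool_rot: [-3.135, 0.001, 1.474]
force: [-1.0, 0.1, 0.5]
width: 28.7
```

```bash
python3 - <<'E'
from meas import *
p,im=snap('wrist','w16')
goto(650,302,22.3,84.6)
E
```

```text
t18.15 pos [650.1 302.   24.2] rot [-179.7   -0.    84.5] F [-0.3 -0.1 -1.1] w 29.2 q7 0.44
row shift [ 0.  -0.1  1.9] roll -0.1 (alt 179.9 )
```

View pics/w16.png

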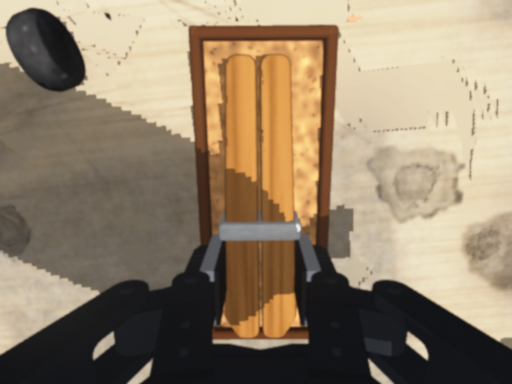

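```bash
python3 - <<'E'
from meas import *
p,im=load('w16')
for n,uv,z in [("cl top",(260,54),24.5),("cl bot",(260,338),24.5),("rim in top",(262,40),7),("rim out top",(262,26),7)]:print(n,ray(p,*uv,z).round(1))
R=np.array([[np.cos(np.radians(-5.4)),-np.sin(np.radians(-5.4))],[np.sin(np.radians(-5.4)),np.cos(np.radians(-5.4))]])
for a in (-68,-60,60,68): print(a,(np.array([627.4,304.7])+R@np.array([a,0])).round(1))
E
```

```text
cl top [566.9 310.5  24.5]
cl bot [684.2 299.   24.5]
rim in top [559.5 312.    7. ]
rim out top [554.4 312.5   7. ]
-68 [559.7 311.1]
-60 [567.7 310.3]
60 [687.1 299.1]
68 [695.1 298.3]
```

Call:
send_rows:
  commands:
    - [28,0,0,1,0]
    - [28,0,0,1.8,0]
    - [28,0,0,1.8,0]

```text
clock: 18.45
eef_pos: [650.7, 302.3, 23.6]
tool_rot: [-3.138, -0.001, 1.474]
force: [-0.1, -0.2, -1.3]
width: 28.5
```

Call:
send_rows:
  commands:
    - [45,0,0,0,0]
    - [52,0,0,0,0]
    - [52,0,0,0,0]
    - [52,0,0,-6,0]
    - [60,0,0,-15,0]

```text
clock: 18.95
eef_pos: [650.4, 302.1, 38.6]
tool_rot: [-3.138, -0.001, 1.474]
force: [-0.0, -0.5, -0.0]
width: 59.6
```

Call:
send_rows:
  commands:
    - [60,0,0,-40,0]
    - [70,0,0,-80,0]
    - [85,0,0,-125,0]
    - [85,0,0,-150,0]
    - [85,0,0,-150,0]

```text
clock: 19.45
eef_pos: [653.0, 304.1, 195.0]
tool_rot: [3.138, -0.007, 1.474]
force: [-0.3, -0.5, -0.3]
width: 85.0
```

```bash
python3 - <<'E'
from meas import *
goto(468,-159,190,None)
p,im=snap('wrist','w17')
E
```

```text
t19.45 pos [653.  304.1 195. ] rot [179.8  -0.4  84.4] F [-0.3 -0.5 -0.3] w 85.0 q7 0.54
row shift [-478.8 -139.2    1.2] roll 0 (alt 0 )
```

View pics/w17.png

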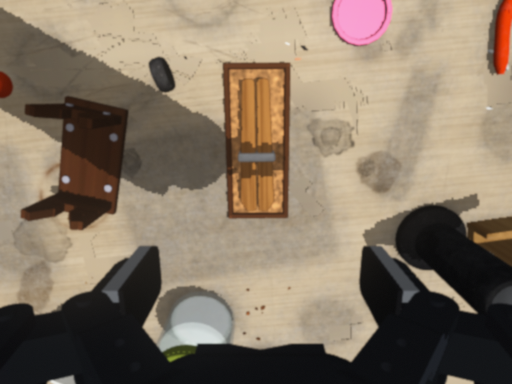

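```bash
python3 - <<'E'
from meas import *
for n,s in (("w2",[(314,176.5),(346.5,188),(303.5,202.5),(335.5,213.5)]),("w17",[(71,127),(66,179),(113,137),(108,187)])):
    p,im=load(n)
    # refine: bright low-saturation blob centroids near
    hsv=cv2.cvtColor(im,cv2.COLOR_BGR2HSV)
    m=((hsv[...,1]<110)&(hsv[...,2]>110)).astype(np.uint8)
    W=[]
    for u,v in s:
        u0,v0=int(u)-5,int(v)-5;k=m[v0:v0+11,u0:u0+11];y,x=np.nonzero(k);c=(u0+x.mean(),v0+y.mean()) if len(x) else (u,v)
        W.append(ray(p,*c,8)[:2])
    W=np.array(W);print(n,W.round(1).tolist(),"ctr",W.mean(0).round(1))
    for a,b in((0,1),(2,3),(0,2),(1,3)):
        d=W[b]-W[a];print("  ",np.hypot(*d).round(1),np.degrees(np.arctan2(d[1],d[0])).round(1))
p,im=load("w17");a=im[80:240,0:150];cv2.imwrite("pics/w17z.png",cv2.resize(a,None,fx=4,fy=3.7,interpolation=cv2.INTER_CUBIC))
E
```

```text
w2 [[606.6, 175.3], [654.0, 159.0], [593.3, 135.1], [639.8, 118.4]] ctr [623.4 146.9]
   50.1 -18.9
   49.4 -19.7
   42.3 -108.2
   43.1 -109.3
w17 [[593.0, 137.6], [640.9, 119.9], [605.7, 174.0], [653.6, 158.1]] ctr [623.3 147.4]
   51.1 -20.3
   50.5 -18.4
   38.6 70.7
   40.3 71.5
```

View pics/w17z.png

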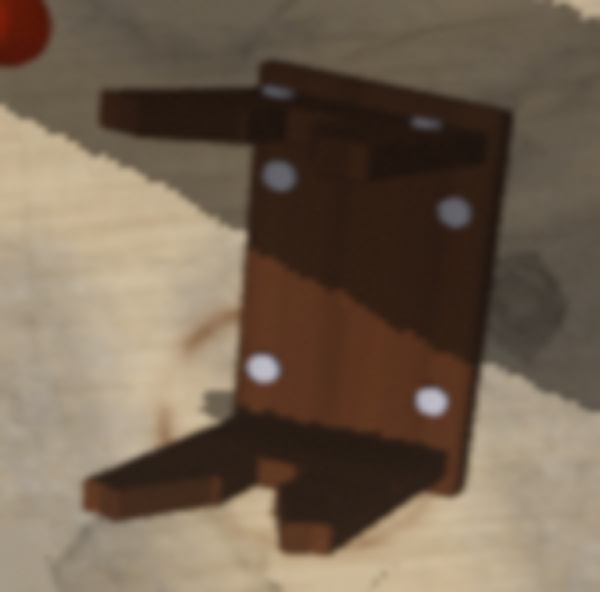

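```bash
python3 - <<'E'
from meas import *
p,im=load("w12")
a=im[150:240,0:150]; cv2.imwrite("pics/w12z.png",cv2.resize(a,None,fx=4,fy=4,interpolation=cv2.INTER_CUBIC))
# axle in w1, triangulated orientation
for n,e in (("w1",[(160,265),(240,249)]),):
    q,_=load(n);A=[ray(q,*k,18)[:2] for k in e];print(A,np.degrees(np.arctan2(*(A[1]-A[0])[::-1])))
print("fence near edge", ray(p,256,252,0).round(), ray(p,256,275,40).round(), ray(p,256,298,0).round())
goto(490,-150,195,95)
E
```

```text
[array([ 420.26778434, -171.42156753]), array([ 533.62977922, -146.71827118])] 12.29343043672751
fence near edge [ 640. -219.    0.] [ 640. -221.   40.] [ 640. -268.    0.]
t19.50 pos [652.  302.9 192.1] rot [180.   -0.2  84.4] F [-0.8  0.2 -0.3] w 85.2 q7 0.54
row shift [-466.4 -117.4   -4.8] roll -10.6 (alt 169.4 )
```

Call:
send_rows:
  commands:
    - [85,-40,-10,0,-1]
    - [85,-86,-22,0,-3]
    - [85,-132,-34,0,-5]
    - [85,-178,-45,0,-7]
    - [85,-224,-57,0,-9]

```text
clock: 20.0
eef_pos: [572.0, 83.3, 190.1]
tool_rot: [-3.14, -0.003, 1.633]
force: [0.4, -1.0, 0.3]
width: 85.0
```

```bash
python3 - <<'E'
from meas import *
goto(490,-150,195,101)
E
```

```text
t20.00 pos [572.   83.3 190.1] rot [-179.9   -0.2   93.5] F [ 0.4 -1.   0.3] w 85.0 q7 0.82
row shift [-227.8  -96.3   -5.5] roll -7.5 (alt 172.5 )
```

Call:
send_rows:
  commands:
    - [70,-44,-19,0,-2]
    - [60,-88,-38,0,-4]
    - [55,-132,-56,0,-6]
    - [55,-176,-75,0,-7.5]
    - [55,-210,-89,0,-7.5]

```text
clock: 20.5
eef_pos: [493.7, -135.0, 188.4]
tool_rot: [-3.138, -0.003, 1.762]
force: [0.8, -0.1, 0.9]
width: 55.0
```

Call:
send_rows:
  commands:
    - [55,-12,-5,0,0]
    - [55,-15,-7,0,0]
    - [55,-15,-7,0,0]
    - [55,-15,-7,0,0]

```text
clock: 20.9
eef_pos: [490.1, -149.3, 188.5]
tool_rot: [-3.138, -0.004, 1.764]
force: [-0.2, 0.2, 0.3]
width: 54.7
```

```bash
python3 - <<'E'
from meas import *
goto(475,-160,150,101)
p,im=snap('wrist','w18')
E
```

```text
t20.90 pos [ 490.1 -149.3  188.5] rot [-179.8   -0.2  101.1] F [-0.2  0.2  0.3] w 54.7 q7 1.29
row shift [ -7.7 -16.8  38.5] roll 0.1 (alt -179.9 )
```

View pics/w18.png

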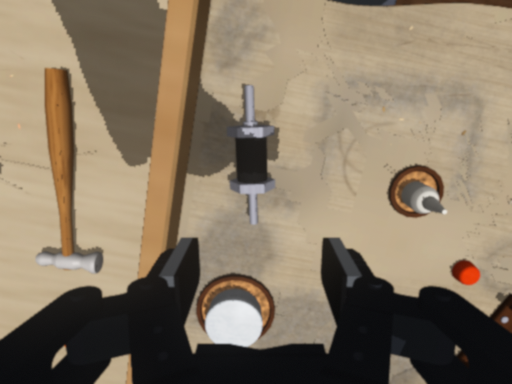

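```bash
python3 - <<'E'
from meas import *
p,im=load('w18')
A=[ray(p,*k,18)[:2] for k in ((247.5,85),(253.5,223))]
d=A[1]-A[0];print(np.round(A,1).tolist(),"mid",((A[0]+A[1])/2).round(1),"len",np.hypot(*d).round(1),"ang",np.degrees(np.arctan2(d[1],d[0])).round(1))
for k in comps(im,(0,0,0),(180,255,45),200,(225,120,285,200)): print(k.min(0),k.max(0),[rect(world(p,k,z)) for z in (18,32)])
a=im[70:240,200:300];cv2.imwrite("pics/w18z.png",cv2.resize(a,None,fx=3.5,fy=3.5,interpolation=cv2.INTER_CUBIC))
E
```

```text
[[412.8, -173.5], [534.0, -145.3]] mid [ 473.4 -159.4] len 124.4 ang 13.1
[237. 139.] [267. 183.] [(array([ 476.3, -157.7]), array([26.4, 40.5]), 13.0), (array([ 473.9, -157.9]), array([25.2, 38.6]), 13.0)]
```

View pics/w18z.png

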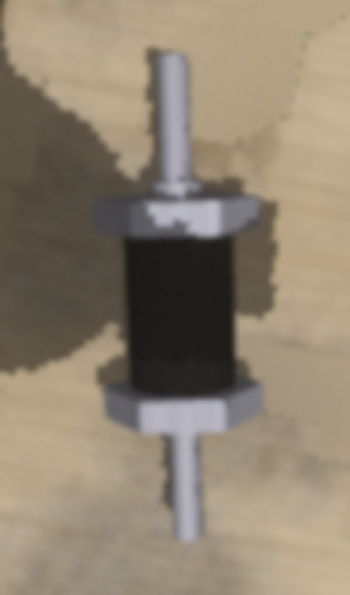

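```bash
python3 - <<'E'
from meas import *
goto(473.5,-158.8,18,103)
E
```

```text
t20.95 pos [ 490.2 -149.2  188.5] rot [-179.8   -0.2  101.1] F [-0.2  0.9  0. ] w 54.9 q7 1.29
row shift [ -6.9 -17.7 170.6] roll -1.9 (alt 178.1 )
```

Call:
send_rows:
  commands:
    - [55,-7,-18,45,-2]
    - [55,-7,-18,90,-2]
    - [55,-7,-18,125,-2]
    - [55,-7,-18,140,-2]
    - [55,-7,-18,140,-2]

```text
clock: 21.45
eef_pos: [472.5, -157.1, 46.8]
tool_rot: [-3.136, -0.007, 1.803]
force: [0.5, 0.4, -1.1]
width: 55.1
```

```bash
python3 - <<'E'
from meas import *
goto(473.5,-158.8,18,103)
p,im=snap('wrist','w19')
E
```

```text
t21.45 pos [ 472.5 -157.1   46.8] rot [-179.7   -0.4  103.3] F [ 0.5  0.4 -1.1] w 55.1 q7 1.09
row shift [-2.   0.7 28.7] roll 0.3 (alt -179.7 )
```

View pics/w19.png

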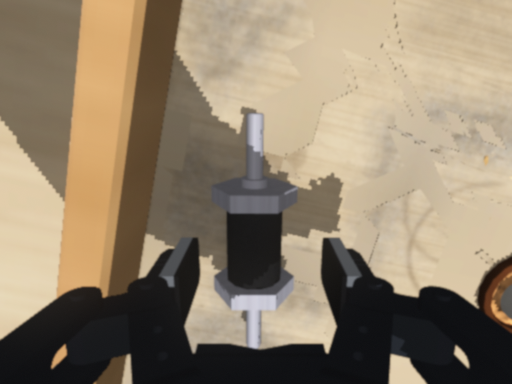

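Call:
send_rows:
  commands:
    - [55,-2,1,18,0]
    - [55,-2,1,27,0]
    - [55,-2,1,28.5,0]
    - [55,-2,1,28.5,0]

```text
clock: 21.9
eef_pos: [475.1, -158.7, 20.2]
tool_rot: [-3.138, -0.005, 1.803]
force: [-0.1, 0.4, 0.2]
width: 55.0
```

Call:
send_rows:
  commands:
    - [20,0,0,0,0]
    - [20,0,0,0,0]
    - [20,0,0,0,0]
    - [20,0,0,0,0]
    - [20,0,0,0,0]

```text
clock: 22.4
eef_pos: [475.6, -158.8, 21.2]
tool_rot: [-3.139, -0.004, 1.803]
force: [-0.4, 0.2, 5.4]
width: 26.0
```

```bash
python3 - <<'E'
from meas import *
goto(473.5,-158.8,18,103)
p,im=snap('wrist','w20')
E
```

```text
t22.40 pos [ 475.6 -158.8   21.2] rot [-179.9   -0.3  103.3] F [-0.4  0.2  5.4] w 26.0 q7 1.04
row shift [ 0.5 -2.1  3.2] roll 0.3 (alt -179.7 )
```

View pics/w20.png

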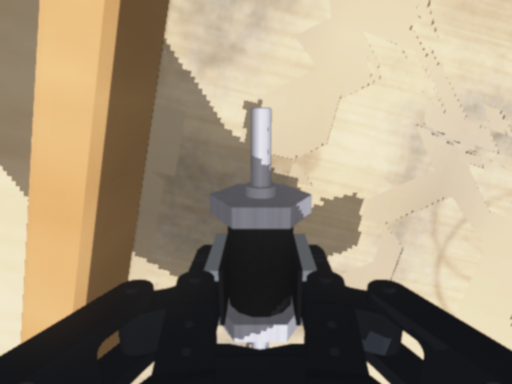

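Call:
send_rows:
  commands:
    - [20,0,0,-20,0]
    - [20,0,0,-60,0]
    - [20,0,0,-100,0]
    - [20,0,0,-120,0]
    - [20,0,0,-120,0]

```text
clock: 22.95
eef_pos: [477.7, -159.6, 144.0]
tool_rot: [3.139, -0.002, 1.802]
force: [0.4, -0.1, -1.5]
width: 25.9
```

```bash
python3 - <<'E'
from meas import *
goto(625.2,146.5,140,70.7)
p,im=snap('wrist','w21')
E
```

```text
t22.95 pos [ 477.7 -159.6  144. ] rot [ 1.798e+02 -1.000e-01  1.032e+02] F [ 0.4 -0.1 -1.5] w 25.9 q7 1.27
row shift [264.1 213.7   5. ] roll 32.5 (alt -147.5 )
```

View pics/w21.png

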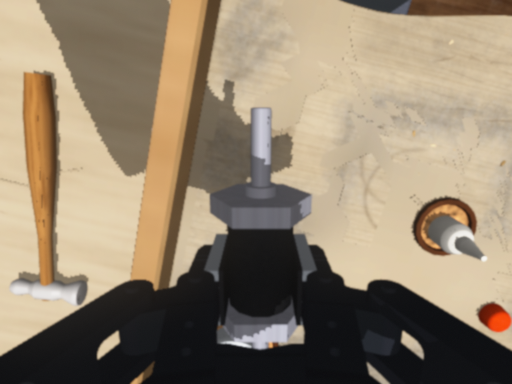

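Held firmly, level. Move toward the stand.

Call:
send_rows:
  commands:
    - [20,35,28,0,4]
    - [20,72,58,0,8]
    - [20,108,88,0,13]
    - [20,144,117,0,18]
    - [20,180,146,0,23]

```text
clock: 23.5
eef_pos: [576.8, 50.0, 140.7]
tool_rot: [-3.138, -0.001, 1.397]
force: [0.2, -0.4, -2.0]
width: 26.0
```

```bash
python3 - <<'E'
from meas import *
goto(625.2,146.5,140,70.7)
E
```

```text
t23.50 pos [576.8  50.  140.7] rot [-179.8   -0.    80. ] F [ 0.2 -0.4 -2. ] w 26.0 q7 0.63
row shift [103.4  30.9   0.7] roll 9.3 (alt -170.7 )
```

Call:
send_rows:
  commands:
    - [20,35,10,0,4]
    - [20,68,20,0,9.3]
    - [20,92,27,0,9.3]
    - [20,101,30,0,9.3]
    - [20,103,31,0,9.3]

```text
clock: 24.0
eef_pos: [624.4, 146.8, 139.2]
tool_rot: [-3.136, 0.001, 1.237]
force: [-0.8, -0.3, -1.9]
width: 25.8
```

Call:
send_rows:
  commands:
    - [20,0,0,0,0]
    - [20,0,0,0,0]

```text
clock: 24.2
eef_pos: [623.6, 144.3, 138.3]
tool_rot: [-3.134, 0.004, 1.235]
force: [0.4, 0.3, -2.2]
width: 25.9
```

```bash
python3 - <<'E'
from meas import *
goto(625.2,146.5,75,70.7)
p,im=snap('wrist','w22')
snap('top','t22',(160,110,290,240),4)
E
```

```text
t24.20 pos [623.6 144.3 138.3] rot [-179.6    0.2   70.7] F [ 0.4  0.3 -2.2] w 25.9 q7 0.43
row shift [ 2.9  1.2 63.2] roll 0.0 (alt -180.0 )
```

View pics/w22.png

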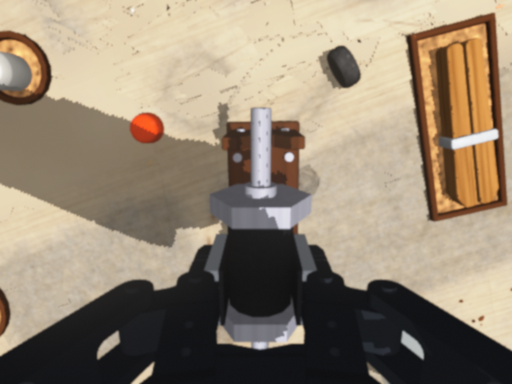

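View pics/t22z.png

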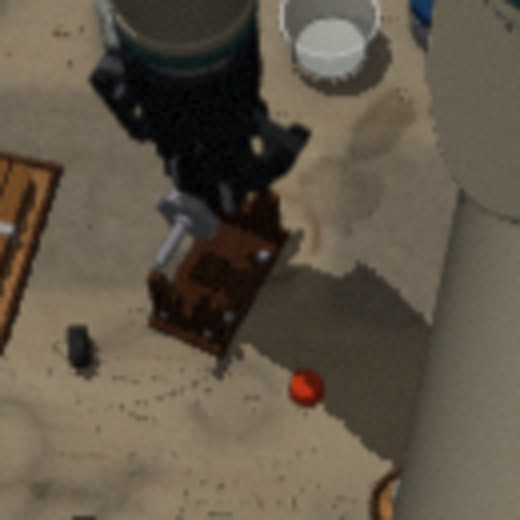

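```bash
python3 - <<'E'
from meas import *
p,im=load('w22')
a=im[95:200,190:340];cv2.imwrite("pics/w22z.png",cv2.resize(a,None,fx=5,fy=5,interpolation=cv2.INTER_CUBIC))
W=[ray(p,*k,8)[:2] for k in((237,157),(289,157))];print(np.round(W,1),((W[0]+W[1])/2).round(1))
# pred screw mid in stand frame: 25 mm toward -x end
c=np.array([623.3,147.2]);u=np.array([np.cos(np.radians(-19.3)),np.sin(np.radians(-19.3))]);print("pred",(c-25*u).round(1))
ax=[ray(p,261,y,z)[:2].round(1) for y,z in((110,135.2),(185,135.2))];print("axle end",ax)
for X,n in ((c-42*u,"plate top"),(c-50*u,"x"),):print(n,proj(p,[*X,68]).round(1))
E
```

```text
[[593.  136.8]
 [606.3 174.9]] [599.7 155.9]
pred [599.7 155.5]
axle end [array([563.7, 167. ]), array([591.5, 157.3])]
plate top [262.8 144.2]
x [262.9 130.5]
```

View pics/w22z.png

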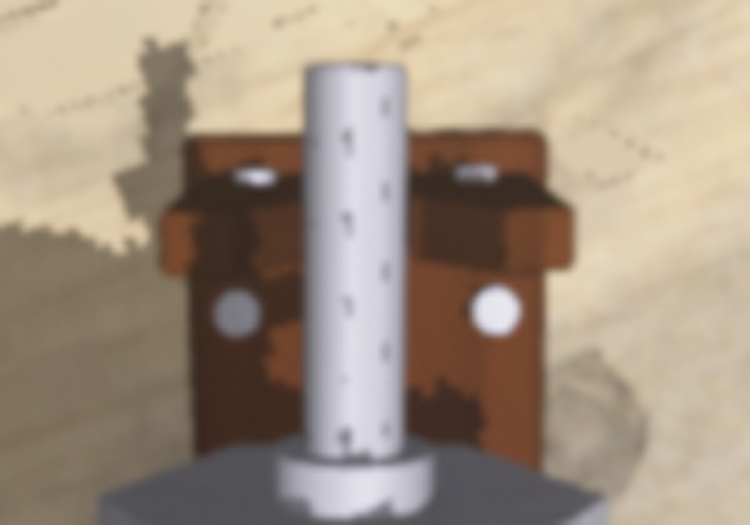

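Call:
send_rows:
  commands:
    - [20,1.5,0,25,0]
    - [20,1.5,0,45,0]
    - [20,1.5,0,54,0]
    - [20,1.5,0,56,0]
    - [20,1.5,0,56,0]

```text
clock: 24.8
eef_pos: [624.4, 146.0, 83.2]
tool_rot: [-3.135, 0.003, 1.234]
force: [1.0, -0.1, -1.1]
width: 26.0
```

Call:
send_rows:
  commands:
    - [20,0,0,0,0]
    - [20,0,0,0,0]

```text
clock: 25.0
eef_pos: [625.1, 146.3, 84.3]
tool_rot: [-3.137, 0.001, 1.234]
force: [-0.7, -0.6, -2.6]
width: 26.0
```

```bash
python3 - <<'E'
from meas import *
goto(625,146,43.2,70.7)
p,im=snap('wrist','w23')
a=im[60:230,150:370];cv2.imwrite("pics/w23z.png",cv2.resize(a,None,fx=3.5,fy=3.5,interpolation=cv2.INTER_CUBIC))
E
```

```text
t25.00 pos [625.1 146.3  84.3] rot [-1.797e+02  1.000e-01  7.070e+01] F [-0.7 -0.6 -2.6] w 26.0 q7 0.38
row shift [-0.2  0.1 41.1] roll 0.0 (alt -180.0 )
```

View pics/w23z.png

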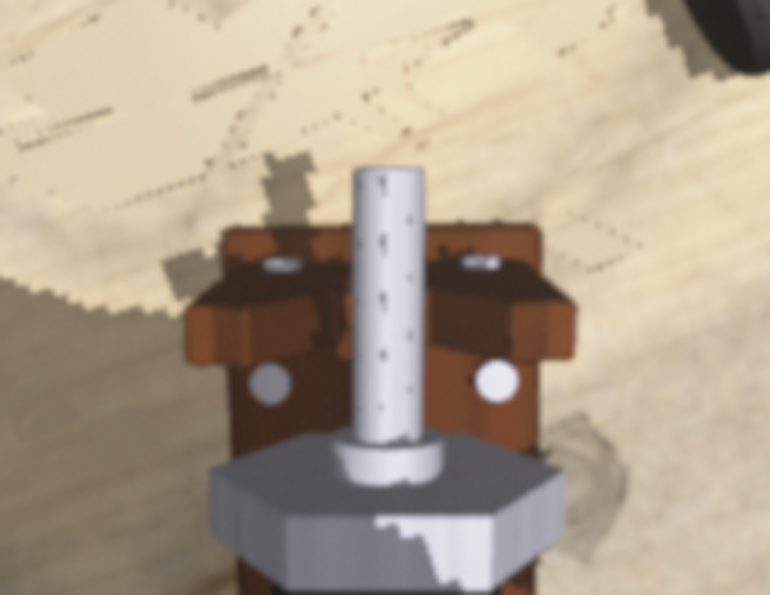

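Call:
send_rows:
  commands:
    - [20,-0.8,0,10,0]
    - [20,-0.8,0,20,0]
    - [20,-0.8,0,28,0]
    - [20,-0.8,0,34,0]
    - [20,-0.8,0,36,0]

```text
clock: 25.55
eef_pos: [624.0, 145.6, 47.0]
tool_rot: [-3.135, 0.002, 1.235]
force: [0.7, -0.5, -1.7]
width: 26.1
```

```bash
python3 - <<'E'
from meas import *
goto(625,146,43.2,70.7)
p,im=snap('wrist','w24')
a=im[60:230,150:370];cv2.imwrite("pics/w24z.png",cv2.resize(a,None,fx=3.5,fy=3.5,interpolation=cv2.INTER_CUBIC))
E
```

```text
t25.55 pos [624.  145.6  47. ] rot [-1.796e+02  1.000e-01  7.070e+01] F [ 0.7 -0.5 -1.7] w 26.1 q7 0.35
row shift [0.7 0.8 3.8] roll 0.0 (alt -180.0 )
```

View pics/w24z.png

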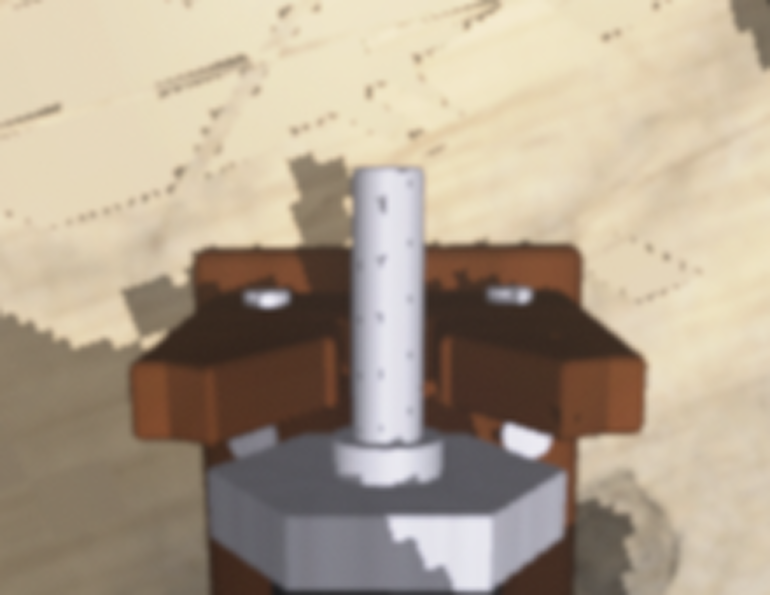

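Call:
send_rows:
  commands:
    - [20,0,0,2,0]
    - [20,0,0,3.5,0]
    - [20,0,0,4.5,0]
    - [20,0,0,4.5,0]

```text
clock: 26.0
eef_pos: [624.1, 145.5, 42.7]
tool_rot: [-3.136, 0.002, 1.234]
force: [0.1, 0.6, -2.2]
width: 25.6
```

```bash
python3 - <<'E'
from meas import *
goto(625,146,43.2,70.7)
E
```

```text
t26.00 pos [624.1 145.5  42.7] rot [-1.797e+02  1.000e-01  7.070e+01] F [ 0.1  0.6 -2.2] w 25.6 q7 0.35
row shift [ 0.7  0.7 -0.5] roll 0.0 (alt -180.0 )
```

Call:
send_rows:
  commands:
    - [20,0,0,0.6,0]
    - [20,0,0,1.2,0]
    - [20,0,0,1.2,0]

```text
clock: 26.3
eef_pos: [624.1, 145.5, 42.4]
tool_rot: [-3.136, 0.002, 1.234]
force: [-2.1, 0.0, 3.9]
width: 25.9
```

```bash
python3 - <<'E'
from meas import *
goto(625,146,43.2,70.7)
p,im=snap('wrist','w25')
a=im[60:230,150:370];cv2.imwrite("pics/w25z.png",cv2.resize(a,None,fx=3.5,fy=3.5,interpolation=cv2.INTER_CUBIC))
E
```

```text
t26.30 pos [624.1 145.5  42.4] rot [-1.797e+02  1.000e-01  7.070e+01] F [-2.1  0.   3.9] w 25.9 q7 0.35
row shift [ 0.7  0.7 -0.8] roll 0.0 (alt -180.0 )
```

View pics/w25z.png

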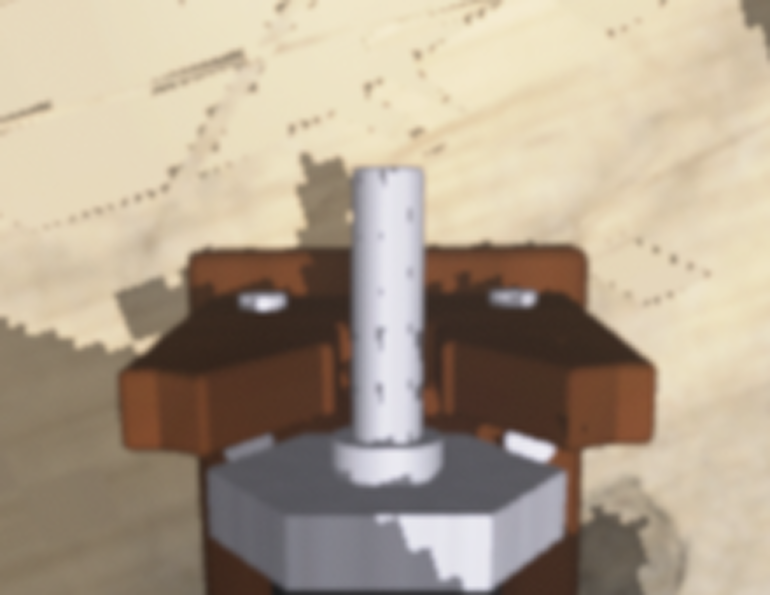

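Contact (force +3.9 N up, from −2.2 N): the axle is on the slot floors. Releasing.

Call:
send_rows:
  commands:
    - [40,0,0,0,0]
    - [48,0,0,0,0]
    - [52,0,0,0,0]
    - [52,0,0,0,0]
    - [52,0,0,-4,0]

```text
clock: 26.85
eef_pos: [623.7, 145.4, 45.9]
tool_rot: [-3.135, 0.003, 1.234]
force: [0.1, -0.1, 0.1]
width: 51.8
```

Call:
send_rows:
  commands:
    - [52,0,0,-25,0]
    - [60,0,0,-60,0]
    - [70,0,0,-105,0]
    - [85,0,0,-150,0]
    - [85,0,0,-150,0]

```text
clock: 27.35
eef_pos: [628.2, 147.9, 203.0]
tool_rot: [3.139, -0.005, 1.234]
force: [1.0, -0.4, 0.0]
width: 84.8
```

Call:
send_rows:
  commands:
    - [85,-50,0,-40,0]
    - [85,-95,0,-60,0]
    - [85,-110,0,-60,0]
    - [85,-110,0,-60,0]

```text
clock: 27.75
eef_pos: [591.5, 38.3, 263.4]
tool_rot: [3.136, -0.001, 1.228]
force: [0.3, 0.6, -0.4]
width: 84.9
```

```bash
python3 - <<'E'
from meas import *
goto(625,146,43.2,70.7)
snap('wrist','w26')
snap('scene','s26',(130,100,400,290),2.8)
E
```

```text
t27.75 pos [591.5  38.3 263.4] rot [ 1.797e+02 -1.000e-01  7.030e+01] F [ 0.3  0.6 -0.4] w 84.9 q7 0.64
row shift [112.4  -5.9 220.3] roll -0.4 (alt 179.6 )
```

View pics/w26.png

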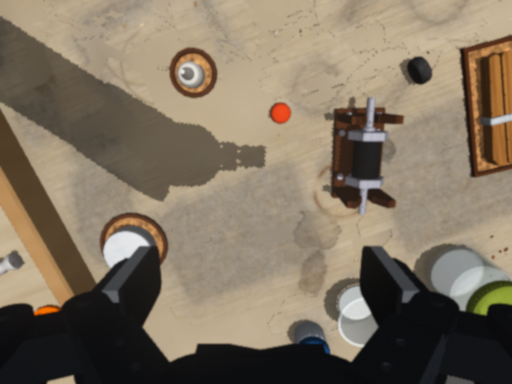

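View pics/s26z.png

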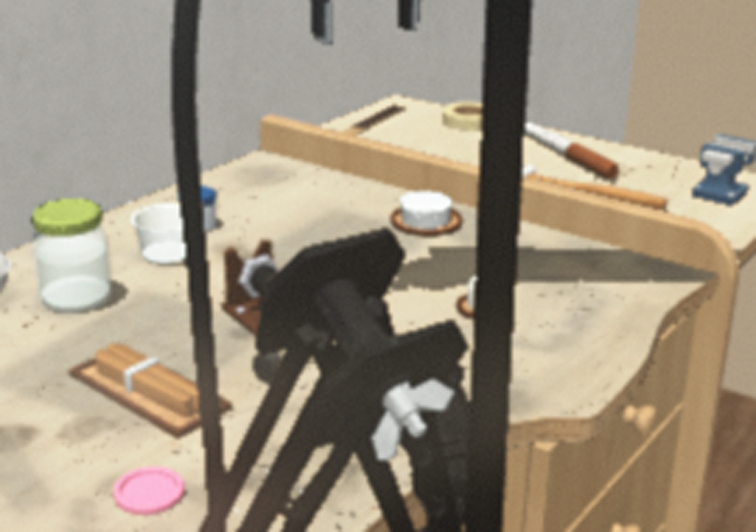

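```bash
python3 - <<'E'
from meas import *
p,im=load('w26')
for z in (40,48):
  A=[ray(p,*k,z)[:2] for k in ((370.5,97),(362,213.5))];d=A[0]-A[1]
  print(z,np.round(A,1).tolist(),((A[0]+A[1])/2).round(1),np.hypot(*d).round(1),np.degrees(np.arctan2(d[1],d[0])).round(1))
for k in comps(im,(0,100,20),(25,255,255),300): print(k.min(0),k.max(0),circ(world(p,k,7))[:2])
for k in comps(im,(0,0,140),(180,28,255),100): print("w",k.min(0),k.max(0),circ(world(p,k,27))[:2])
a=im[80:230,310:420];cv2.imwrite("pics/w26z.png",cv2.resize(a,None,fx=4,fy=4,interpolation=cv2.INTER_CUBIC))
E
```

```text
40 [[563.5, 168.0], [680.6, 127.8]] [622.  147.9] 123.8 161.0
48 [[562.6, 165.6], [677.1, 126.3]] [619.9 145.9] 121.0 161.0
[101. 215.] [167. 264.] (array([ 639.6, -143.3]), 83.0)
[  0. 112.] [ 96. 317.] (array([ 566.3, -262.5]), 264.4)
[329. 109.] [366. 209.] (array([627.5, 136.5]), 119.8)
[271. 103.] [291. 124.] (array([550.8,  79.6]), 23.8)
[171.  49.] [217.  97.] (array([478.8,   4.2]), 50.9)
[462.  37.] [511. 177.] (array([626.3, 300.3]), 151.3)
w [339. 287.] [372. 347.] (array([819.9,  91.9]), 89.2)
w [  0. 258.] [ 15. 274.] (array([ 606.2, -291.1]), 25.4)
w [435. 252.] [511. 310.] (array([809.1, 235.8]), 95.4)
w [104. 232.] [149. 268.] (array([ 640.3, -144.9]), 58.5)
w [360. 182.] [381. 215.] (array([671. , 143.1]), 43.2)
w [492. 115.] [511. 125.] (array([634.5, 297. ]), 20.9)
w [364.  98.] [386. 141.] (array([590.2, 172.2]), 48.7)
w [179.  63.] [202.  86.] (array([481.2,   3.8]), 24.1)
```

View pics/w26z.png

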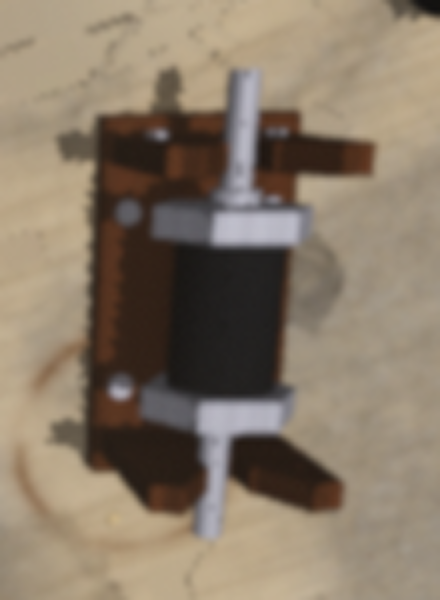

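Call:
send_rows:
  commands:
    - [85,0,0,0,0]
    - [85,0,0,0,0]
    - [85,0,0,0,0]

```text
clock: 28.15
eef_pos: [591.5, 44.6, 262.2]
tool_rot: [3.139, -0.006, 1.235]
force: [0.3, -0.4, -0.2]
width: 85.1
```

```bash
python3 - <<'E'
from h import *
goto(600,0,260)
print(ctrl.finish_job())
E
```

```text
t28.15 pos [591.5  44.6 262.2] rot [179.9  -0.3  70.7] F [ 0.3 -0.4 -0.2] w 85.1 q7 0.64
row shift [-39.3  22.7   2. ] roll 0 (alt 0 )
the job is handed in; nothing more can be done
None
```

All four things are in their places, put there in the order asked (bottle, tin, clamp, spindle). Everything is released and the arm is clear. I handed the job in at 28.2 s; no verdict was reported.

Last checks in the wrist pictures, by ray casting:

| Thing | Where it ended | Clearance to the inside of its place |
|---|---|---|
| Bottle | upright, about 2–3 mm off the tray centre | 8 mm |
| Tin | flat, about 2 mm off the tray centre | 8 mm |
| Clamp | lengthwise and flat, ends within about 3 mm of centred | 8 mm |
| Spindle | axle ends measure 123.8 mm apart for a height of 40 mm (124 expected), angle 161.0° against the stand's 160.7° | axle centred in its slots |

- **Spindle contact:** the vertical wrist force went from −2.2 N to +3.9 N as the axle touched the slot floors.
- **No contact force on the trays:** the bottle, tin and clamp showed no clear contact force before release. They were let go within about 1–1.5 mm of the tray floor by the arm's own height reading. Their final seating is judged from the pictures only.
- **Bottle position:** the readings disagree by 2–3 mm, because of the height plane assumed and the few millimetres by which the tool overshoots and settles after moves. All are inside the clearance.

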